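# Hang the two washed mugs on the mug tree

## Robot

A 7-joint arm with a two-finger parallel gripper is mounted at the origin on a cart in front of the work surface, level with it; the furniture and walls round the work are solid. World frame = base frame: x ahead of the robot, y to its left, z up, the work surface at z = 0. Lengths are in m, angles in rad, forces in N, time in s.
With the tool pointing down it reaches from about 0.425 to 0.925 m from the base axis. Payload 6.8 kg.
Tool frame: the origin (TCP) lies at the very end of the fingers, on their centre line; the grasp point (between the pads) lies 19 mm behind it; z points along the fingers, x is the direction in which the jaws open and shut, and the axes are right-handed (so a half turn about z gives the same grasp; the last joint's range is limited). The gripper opens to 85 mm and grips with 20 to 120 N. Pads are 22 mm wide; open, the fingers measure 114 mm over their backs; the gripper's body (76 mm by 85 mm) begins 54 mm behind the grasp point. The pads swing forward as they close: fully open they stand 13 mm farther back than shut.
Start: joints at [0.999, 0.477, 0.022, 1.555, -0.011, 1.109, -0.083], TCP at [0.302, -0.604, 0.231] pointing down, gripper open.
Joint ranges: [-2.96, 2.96], [-0.34, 2.1], [-1.41, 1.46], [0.24, 2.44], [-1.37, 4.51], [0.17, 1.92], [-2.96, 2.96]. Speed limits (rad/s): [2.39, 2.39, 3.14, 3.14, 3.14, 3.14, 3.14].

## Interface

Orientations are given as a rotation vector (axis times angle).
In Python, from bench import r, grab_frame gives the robot as it stands. The module is installed in compiled form; this text tells all that it offers.
- The arm moves only by the tool send_rows, never from a script. Its argument "series" is a list of rows, each a list of 2 entries, a list of its own where there are three numbers: the shift along the tool's x, y, z in m, then the turn, a rotation vector about the tool's x, y, z in units of 5 degrees (1.0 is 5 degrees). A call has 1 to 20 rows; each row shifts and turns the commanded pose from where the row before left it, along the tool's axes as they then stand; what a row does not reach is not made up. A row lasts 1/8 s, in which the tool goes at most 62.5 mm and 10.7 degrees, less where a joint would pass 70% of its speed; a pose out of reach is approached as far as the arm can. A call is refused whole if a number of a shift passes 0.0625 or a number of a turn 1, either way. A call with a gripper value outside its range is refused whole. "fingers" is the closure in counts, from 0 (fully open) to 255 (shut), set as the call begins (left out, the last holds). The fingers move at their own pace and stop on an object; "grip_force" is the grip in N (left out, the last holds). Time passes only in rows, so rows that do not move let the fingers close. It gives the time, the measured TCP pose, the force and the opening at its end, in the units of the state.
- r.get_obs(): the state, without advancing time (a new reading comes with each control period).
- grab_frame(name): name is "side" or "top" or "wrist"; returns a dict with "frame" (400x640x3 uint8, red, green, blue), "fx", "fy", "cx", "cy" (pixels), "origin" and "rotation" of the camera in the world; the wrist camera has in their place "T_tool_cam" (4x4, takes a point from camera to tool coordinates, whose origin is the TCP and whose axes are the tool frame's). Camera axes: x right, y down, z forward; pixel columns grow to the right and rows downward; lengths in m; the calibration is good to about 2 mm. A picture is of the moment at which its call begins: read the wrist's pose just before it. There is no depth.
- r.hand_in(): hands the job in, once; it reports no verdict.
The state is a dict: "clock": time; "joints": joint angles; "qvel": joint speeds; "tau": joint torques, N m; "tcp_pos": TCP position; "orientation": TCP orientation; "contact_force": force on the tool from outside, world axes, zero at the start; "moment": the same for the moment, N m; "grip_width": finger opening in m.
Only numpy, scipy, OpenCV 4.12 (cv2) and the standard library are available. Lean on these libraries where they do the work, as an engineer would, in place of code of your own. Each camera call takes 0.05 s, during which the arm holds its last target.

## Task

The hob is needed for cooking: take the two washed mugs off the tray, one after the other, and hang each by its handle on one of the two free arms of the mug tree, beside the third mug. Turn each mug on its arm so that the handle points more up than sideways before you let go, as it would otherwise swing down and chip. Leave the tray and all the other things where they are, and knock nothing over.

Things in the scene. Friction and masses are not known exactly. Their poses are not given: they have to be found in the camera images.
- mug_a_center (a point): White mug A, upside down on the tray; 96 mm tall, about 0.3 kg. Round body 77 mm across at the mouth, tapering to 58 mm at the foot, now on top (64 mm across at 62 mm above the mouth). D-shaped handle 10 mm thick on one side. This point: on the mug's round axis, 48 mm above the mouth rim. x points to the handle, z from mouth to foot (up, as the mug stands upside down).
- mug_a_hole (a point): Handle of mug A. This point: the middle of its opening, 47 mm from the mug's axis, 44 mm above the mouth rim; axes as the mug's. The opening goes through along y, level while the mug stands; about 22 mm wide along x (outer bar 7 mm thick beyond) and 46 mm along z.
- mug_b_center (a point): White mug B, same as mug A. This point: on the mug's round axis, 48 mm above the mouth rim. x points to the handle, z from mouth to foot (up, as the mug stands upside down).
- mug_b_hole (a point): Handle of mug B. This point: the middle of its opening, 47 mm from the mug's axis, 44 mm above the mouth rim; axes as the mug's. The opening goes through along y, level while the mug stands; about 22 mm wide along x (outer bar 7 mm thick beyond) and 46 mm along z.
- mug_tree: Mug tree, stands firm: wooden foot 164 mm across, 19 mm high; black steel stem 18 mm thick, small wooden cap on top, 25 mm across, up to 237 mm; three black arms 120 degrees apart. Origin: under the foot, on the stem's axis. x in plan along the arm that already carries a fixed mug (fills 20 to 100 mm from the stem axis, 60 mm either side of x, 120 to 250 mm high). Wall at world y = 0.42.
- peg_1: Free arm, 120 degrees counter-clockwise (from above) from the occupied one: straight steel rod 8 mm thick, rubber end cap 11 mm thick. Origin: on the stem's axis, 200 mm above the worktop; x along the arm, outward and 30 degrees up; tip at x = 115 mm. A mug let go on it swings round until its handle is on top and slides down the arm towards the stem.
- peg_2: Free arm, 240 degrees counter-clockwise (from above) from the occupied one: straight steel rod 8 mm thick, rubber end cap 11 mm thick. Origin: on the stem's axis, 200 mm above the worktop; x along the arm, outward and 30 degrees up; tip at x = 115 mm. A mug let go on it swings round until its handle is on top and slides down the arm towards the stem.
- tray: The shallow light metal tray on which the two mugs stand, 322 x 147 mm, rim 18 mm high, floor 2 mm thick, loose on the cold glass hob (glass 5 mm above the worktop). Origin: centre of the underside; x along its length.
- pepper_mill_center (a point): Brown wooden pepper mill, 58 mm across, 170 mm tall. This point: its centre, 85 mm above its underside; z up. To be left alone.
- salt_shaker_center (a point): Grey and clear salt shaker, 44 mm across, 90 mm tall. This point: its centre, 45 mm above its underside; z up. To be left alone.
- tumbler_a_center (a point): Clear glass tumbler upside down, 80 mm across, 88 mm tall. This point: its centre, 44 mm above its underside; z up. To be left alone.
- tumbler_b_center (a point): Clear glass tumbler upside down, 80 mm across, 88 mm tall. This point: its centre, 44 mm above its underside; z up. To be left alone.
- tin_tuna_center (a point): Low round food tin, 86 mm across, 40 mm tall, on the hob. This point: its centre, 20 mm above its underside; z up. To be left alone.
There are look-alikes about, which are no part of the job. What is shaped like the part that bears mug_b_center but blue is not meant.

How it is judged:
By the outcome, as a careful person would: the job done as asked, in the order asked, and still so for the second after the job is handed in, with the robot touching nothing.
It also fails if it takes over 61 s, if anything falls off the work surface, if the arm or the gripper's body presses on something with over 40 N, if the wrist force passes 120 N, or if a joint passes its speed limit or range.

## Working session

There is one attempt and no reset: what is moved stays moved. The work goes in short steps, Python scripts to look and compute and a tool call to move; the robot and the scene stay as the last step left them, time stands still between calls to the robot, and variables do not carry over. Pictures are saved under pics/ and viewed, and the job is handed in when it is done.

Besides the shell and the picture viewer there is one more tool, called after "Call:" by a JSON object that holds its "op" and its "data", one argument or row to a line. send_rows: Moves the arm, as the interface text tells. Its arguments: {"type":"object","properties":{"series":{"type":"array"},"fingers":{"type":"number"},"grip_force":{"type":"number"}},"required":["series"]}

```bash
mkdir -p pics
python3 - <<'E'
from bench import r, grab_frame
import cv2,pickle
print(r.get_obs())
for n in ["side","top","wrist"]:
    f=grab_frame(n); cv2.imwrite(f"pics/{n}0.png",f["frame"][:,:,::-1]); pickle.dump(f,open(f"{n}0.pkl","wb"))
    print(n,{k:v for k,v in f.items() if k!="frame"})
E
```

```text
{'clock': 0.0, 'joints': array([ 0.99893179,  0.47779936,  0.02232037,  1.556432  , -0.01146772,
        1.10929339, -0.08310293]), 'qvel': array([ 1.41907257e-03,  1.01522418e-03,  4.95709892e-04, -4.90171163e-04,
        1.01779615e-04, -1.73014984e-03, -1.60897544e-05]), 'tau': array([-1.37397161e-03, -5.96457911e+01,  1.60784908e+00, -2.81197894e+01,
        1.24622765e-02,  9.36476339e-03, -2.23218905e-05]), 'tcp_pos': array([ 0.30167025, -0.60318923,  0.23033406]), 'orientation': array([-2.67184321e+00,  1.65098088e+00,  2.52828749e-03]), 'contact_force': array([ 0.43701803, -0.28038676, -0.21719615]), 'moment': array([-0.03976391,  0.02083053, -0.02334527]), 'grip_width': 0.08558805021865522}
side {'fx': 478.16763191319757, 'fy': 478.16763191319757, 'cx': 316.4864831036441, 'cy': 210.55104401219984, 'origin': array([ 0.65361675, -1.73390531,  1.2696403 ]), 'rotation': array([-2.20080831, -0.04505847,  0.03259799])}
top {'fx': 457.3868047568423, 'fy': 457.3868047568423, 'cx': 317.1938348861766, 'cy': 202.2278663910902, 'origin': array([-0.21507384,  0.20613954,  1.33837068]), 'rotation': array([-1.37284975,  2.33426923, -0.76077106])}
wrist {'fx': 360.459422881973, 'fy': 360.459422881973, 'cx': 318.6639345018828, 'cy': 199.4213688387959, 'T_tool_cam': array([[ 9.99999470e-01, -9.47382777e-04, -4.04013590e-04,
         4.22256744e-04],
       [ 1.02580878e-03,  9.51233823e-01,  3.08469060e-01,
        -8.00250965e-02],
       [ 9.20731174e-05, -3.08469311e-01,  9.51234291e-01,
        -1.42276486e-01],
       [ 0.00000000e+00,  0.00000000e+00,  0.00000000e+00,
         1.00000000e+00]])}
```

View pics/side0.png

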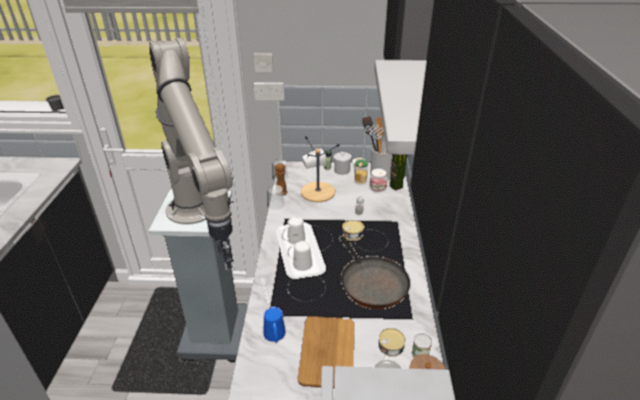

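View pics/top0.png

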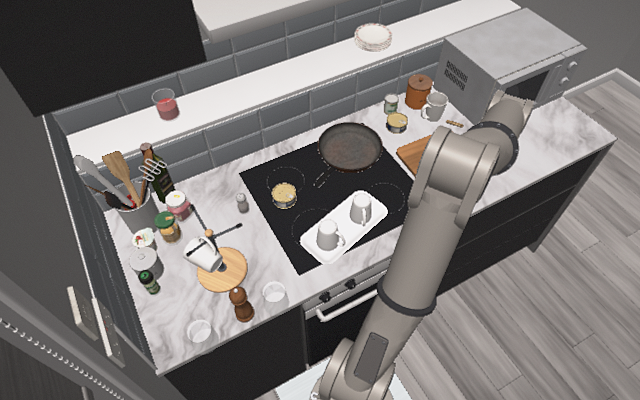

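View pics/wrist0.png

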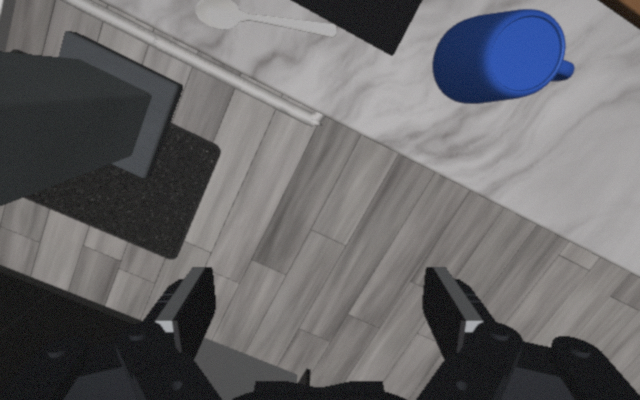

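```bash
cat > h.py <<'E'
import numpy as np,cv2,pickle
from scipy.spatial.transform import Rotation as R
def load(n): return pickle.load(open(n+".pkl","rb"))
def ray(f,u,v):
    d=np.array([(u-f["cx"])/f["fx"],(v-f["cy"])/f["fy"],1.]); return f["origin"],R.from_rotvec(f["rotation"]).apply(d)
def onz(f,u,v,z):
    o,d=ray(f,u,v); return o+d*(z-o[2])/d[2]
def proj(f,p):
    c=R.from_rotvec(f["rotation"]).inv().apply(np.atleast_2d(p)-f["origin"])
    return np.c_[c[:,0]/c[:,2]*f["fx"]+f["cx"],c[:,1]/c[:,2]*f["fy"]+f["cy"]]
def wristf(f,obs):
    T=f["T_tool_cam"];Rt=R.from_rotvec(obs["orientation"])
    f["origin"]=Rt.apply(T[:3,3])+obs["tcp_pos"]; f["rotation"]=(Rt*R.from_matrix(T[:3,:3])).as_rotvec(); return f
def tri(l):
    A=np.zeros((3,3));b=np.zeros(3)
    for f,u,v in l:
        o,d=ray(f,u,v);d=d/np.linalg.norm(d);M=np.eye(3)-np.outer(d,d);A+=M;b+=M@o
    p=np.linalg.solve(A,b); return p
E
python3 - <<'E'
from h import *
s=load("side0")["frame"];t=load("top0")["frame"]
cv2.imwrite("pics/s_c.png",cv2.resize(s[130:290,250:410],None,fx=3.75,fy=3.75,interpolation=cv2.INTER_CUBIC)[:,:,::-1])
cv2.imwrite("pics/t_c.png",cv2.resize(t[180:330,130:400],None,fx=2.9,fy=2.9,interpolation=cv2.INTER_CUBIC)[:,:,::-1])
E
```

```text
(no output)
```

View pics/s_c.png

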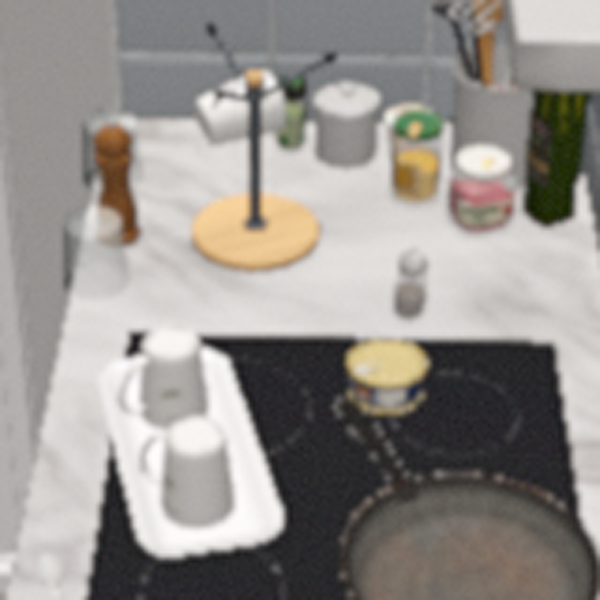

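View pics/t_c.png

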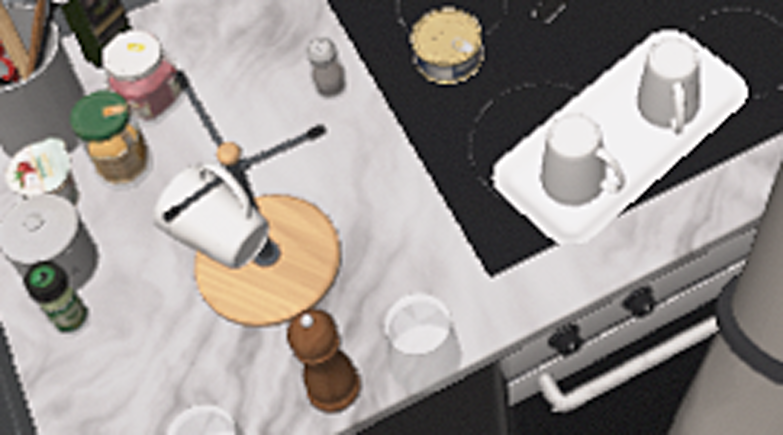

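Run:
```python
from h import *
np.set_printoptions(precision=4,suppress=True)
s=load("side0");t=load("top0")
S=lambda u,v:(s,u/3.75+250-.4,v/3.75+130-.4)
T=lambda u,v:(t,u/2.9+130-.3,v/2.9+180-.3)
def sh(n,a,b):
    p=tri([a,b]); print(n,p,"res",proj(s,p)[0]-a[1:],proj(t,p)[0]-b[1:])
sh("cap",S(254,77),T(229,153))
sh("base",S(256,226),T(268,254))
sh("tip A?",S(331,57),T(183,75))
sh("tip B?",S(331,57),T(318,131))
sh("tip C?",S(211,30),T(170,215))
sh("tip A2?",S(211,30),T(183,75))
print("base z.019",onz(*S(256,226),.019),onz(*T(268,254),.019))
# mugs foot center
sh("mugL foot (far)",S(172,347),T(574,131))
sh("mugR foot (near)",S(195,437),T(674,55))
for z in(.103,):
  print(onz(*S(172,347),z),onz(*T(574,131),z)); print(onz(*S(195,437),z),onz(*T(674,55),z))
# handles outer mid
sh("h far",S(130,395),T(613,172))
sh("h near",S(148,465),T(681,105))
sh("mill",S(113,140),T(310,325)); sh("mill base",S(125,235),T(335,400))
print("tumA base",onz(*S(98,270),.0),onz(*T(425,360),0.0), "top", onz(*T(419,323),.088))
print("tumB top",onz(*T(203,425),.088))
print("salt",onz(*T(330,85),.0),onz(*S(408,305),0))
```

```text
cap [0.5665 0.1461 0.2302] res [ 0.0173 -0.0136] [0.0237 0.0247]
base [0.5676 0.1448 0.0183] res [-0.0178  0.0122] [-0.0222 -0.022 ]
tip A? [0.6585 0.1542 0.2553] res [ 0.2607 -0.2269] [0.3562 0.3867]
tip B? [0.6056 0.075  0.254 ] res [-12.1823   8.6343] [-14.2106 -16.6388]
tip C? [0.5114 0.2208 0.2533] res [ 0.109  -0.0852] [0.1621 0.1656]
tip A2? [0.55   0.1437 0.3264] res [ 7.5424 -6.8172] [11.7407 11.7132]
base z.019 [0.5678 0.1439 0.019 ] [0.5671 0.1447 0.019 ]
mugL foot (far) [ 0.4949 -0.2105  0.0985] res [ 0.5102 -0.2925] [0.5406 0.489 ]
mugR foot (near) [ 0.5294 -0.3631  0.1019] res [ 0.2899 -0.1614] [0.2781 0.2441]
[ 0.4936 -0.2184  0.103 ] [ 0.4948 -0.2084  0.103 ]
[ 0.5285 -0.3653  0.103 ] [ 0.5301 -0.3623  0.103 ]
h far [ 0.4505 -0.2371  0.0526] res [ 0.6182 -0.3269] [0.6499 0.5612]
h near [ 0.4843 -0.3529  0.0577] res [ 1.5582 -0.8227] [1.5274 1.2805]
mill [0.3964 0.1428 0.1437] res [ 0.5759 -0.3574] [0.7914 0.7521]
mill base [ 0.3929  0.1496 -0.0076] res [-1.5788  0.8851] [-2.0242 -1.9218]
tumA base [0.3757 0.0679 0.    ] [0.375  0.0438 0.    ] top [0.3758 0.0422 0.088 ]
tumB top [0.3809 0.2743 0.088 ]
salt [ 0.7621 -0.0123  0.    ] [0.7558 0.0079 0.    ]
```

```bash
cat >> h.py <<'E'
def plan(p0,rv0,p1,rv1,n):
    """straight line + slerp; prints rounded rows, accounting for rounding"""
    R0=R.from_rotvec(rv0);R1=R.from_rotvec(rv1);p=np.array(p0,float);Rc=R0;rows=[]
    D=(R0.inv()*R1).as_rotvec()
    for i in range(1,n+1):
        tp=np.array(p0)+(np.array(p1)-p0)*i/n; tR=R0*R.from_rotvec(D*i/n)
        sh=np.round(Rc.inv().apply(tp-p),4); tu=np.round(np.degrees((Rc.inv()*tR).as_rotvec())/5,2)
        rows.append([sh.tolist(),tu.tolist()]); p=p+Rc.apply(sh); Rc=Rc*R.from_rotvec(np.radians(tu*5))
    return rows,p,Rc
def show(rows):
    print("["+",".join("[[%g,%g,%g],[%g,%g,%g]]"%tuple(a+b) for a,b in rows)+"]", "maxshift",np.abs([a for a,b in rows]).max(),"maxturn",np.abs([b for a,b in rows]).max())
E
python3 - <<'E'
from h import *
from bench import r
o=r.get_obs();np.set_printoptions(precision=4,suppress=True)
M=R.from_rotvec(o["orientation"]);print(M.as_matrix())
q=o["joints"]
for s1 in(1,-1):
  for s3 in (1,-1):
    for s5 in (1,-1):
      A=R.from_euler('ZYZYZY',[s1*q[0],q[1],s3*q[2],q[3],s5*q[4],q[5]])
      print(s1,s3,s5,A.as_matrix()[:,2], np.degrees(np.arctan2(*A.as_matrix()[1::-1,2])))
# tool target: down, tool x direction chosen
E
```

```text
[[ 0.4473 -0.8944 -0.0007]
 [-0.8944 -0.4473  0.0012]
 [-0.0014  0.0001 -1.    ]]Traceback (most recent call last):
  File "<stdin>", line 9, in <module>
  File "scipy/spatial/transform/_rotation.pyx", line 1413, in scipy.spatial.transform._rotation.Rotation.from_euler
ValueError: Expected axis specification to be a non-empty string of upto 3 characters, got ZYZYZY
```

Call:
{"op": "send_rows", "data": {
  "series": [
    [[0, 0, -0.03], [0, 0, 0]],
    [[-0.023, -0.043, -0.006], [0, 0, 0]],
    [[-0.023, -0.043, -0.006], [0, 0, 0]],
    [[-0.023, -0.043, -0.006], [0, 0, 0]],
    [[-0.023, -0.043, -0.006], [0, 0, 0]],
    [[-0.023, -0.043, -0.006], [0, 0, 0]],
    [[-0.023, -0.043, -0.006], [0, 0, 0]],
    [[-0.023, -0.043, -0.006], [0, 0, 0]],
    [[-0.023, -0.043, -0.006], [0, 0, 0]],
    [[0, 0, 0], [0, 0, 0]]
  ]
}}

```text
clock: 1.4
tcp_pos: [0.5303, -0.2802, 0.3096]
orientation: [-2.677, 1.639, -0.001]
contact_force: [0.0, -0.5, -0.3]
grip_width: 0.0853
```

```bash
cat > snap.py <<'E'
import sys
from h import *
from bench import r, grab_frame
def snap(n,tag):
    o=r.get_obs(); f=grab_frame(n)
    if n=="wrist": wristf(f,o)
    f["obs"]=o; pickle.dump(f,open(tag+".pkl","wb")); cv2.imwrite(f"pics/{tag}.png",f["frame"][:,:,::-1]); 
    print(tag,"t",o["clock"],"q",np.round(o["joints"],3),"tcp",np.round(o["tcp_pos"],4),np.round(o["orientation"],4),"w",round(o["grip_width"],4))
    q=open("kin.txt","a"); q.write(" ".join("%.6f"%x for x in [*o["joints"],*o["tcp_pos"],*o["orientation"]])+"\n"); q.close()
    return f
if __name__=="__main__": snap(sys.argv[1],sys.argv[2])
E
echo "0.99893179 0.47779936 0.02232037 1.556432 -0.01146772 1.10929339 -0.08310293 0.30167025 -0.60318923 0.23033406 -2.67184321 1.65098088 0.00252828749" > kin.txt
python3 snap.py wrist w1
```

```text
w1 t 1.4 q [ 0.491  0.296 -0.136  1.639  0.04   1.208 -0.752] tcp [ 0.5303 -0.2802  0.3096] [-2.6771e+00  1.6391e+00 -7.0000e-04] w 0.0853
```

View pics/w1.png

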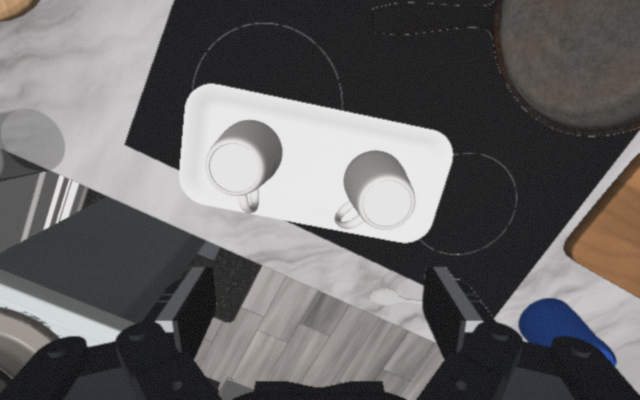

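Run:
```python
from h import *
f=load("w1");s=f["frame"]
cv2.imwrite("pics/w1c.png",cv2.resize(s[80:250,175:460],None,fx=2.8,fy=2.8,interpolation=cv2.INTER_CUBIC)[:,:,::-1])
g=cv2.cvtColor(s,cv2.COLOR_RGB2GRAY)
c=cv2.HoughCircles(cv2.medianBlur(g,3),cv2.HOUGH_GRADIENT,1,60,param1=60,param2=15,minRadius=22,maxRadius=40)
print(c)
```

```text
[[[248.5 152.5  32.7]
  [385.5 202.5  27.1]
  [ 27.5 145.5  36. ]
  [402.5 362.5  32.7]
  [425.5 155.5  27.1]
  [548.5 325.5  28. ]
  [477.5 194.5  39.4]
  [279.5 306.5  31.6]
  [187.5 309.5  30.5]
  [140.5 349.5  26.8]
  [342.5 358.5  24.6]]]
```

View pics/w1c.png

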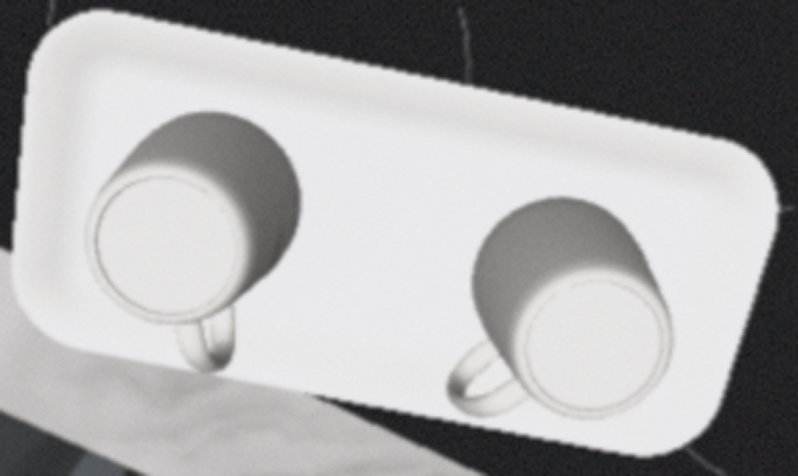

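Run:
```python
from h import *
np.set_printoptions(precision=4,suppress=True)
f=load("w1")
W=lambda u,v:(f,u/2.8+175-.3,v/2.8+80-.3)
for n,c,hs in(("far",(168,243),[(210,357,.051),(190,350,.075),(226,345,.03)]),("near",(597,344),[(458,392,.051),(488,405,.075),(470,362,.03)])):
    C=onz(*W(*c),.103);print(n,C)
    for h in hs:
        P=onz(*W(h[0],h[1]),h[2]);d=P-C;print(P,np.hypot(*d[:2]),np.degrees(np.arctan2(d[1],d[0])))
print([onz(*W(*p),.023)[:2] for p in((30,50),(770,170),(690,440),(20,310))])
```

```text
far [ 0.4941 -0.2056  0.103 ]
[ 0.4409 -0.2346  0.051 ] 0.0605657725546322 -151.35317707504205
[ 0.4496 -0.227   0.075 ] 0.049338284243294526 -154.26753229371283
[ 0.4409 -0.2382  0.03  ] 0.0623923413034809 -148.54372937525937
near [ 0.5304 -0.3595  0.103 ]
[ 0.4744 -0.3349  0.051 ] 0.061171057101357756 156.27717257484076
[ 0.4825 -0.3428  0.075 ] 0.050681680013825864 160.7833967037371
[ 0.4827 -0.3377  0.03  ] 0.052430091614061126 155.4296662569226
[array([ 0.5183, -0.1149]), array([ 0.6146, -0.4119]), array([ 0.4932, -0.4478]), array([ 0.4117, -0.1501])]
```

```bash
cat > kin.py <<'E'
from h import *
import itertools
from scipy.optimize import least_squares
Rz=lambda a:R.from_rotvec([0,0,a]);Ry=lambda a:R.from_rotvec([0,a,0])
def fk(q,P,s):
    y0,c,h,L1,L2,Lt,a1,a2,a3=P
    ex,ez=np.array([1,0,0]),np.array([0,0,1])
    M=Rz(y0+s[0]*q[0]); p=h*ez
    M=M*Ry(q[1])*Rz(s[1]*q[2]); p=p+M.apply(L1*ez+a1*ex)
    M=M*Ry(q[3]); p=p+M.apply(a2*ex)
    M=M*Rz(s[2]*q[4]); p=p+M.apply(L2*ez)
    M=M*Ry(q[5]); p=p+M.apply(Lt*ez+a3*ex)
    return p,M*Rz(s[3]*q[6]+c)
def fit(D,full=True):
    best=[]
    for s in itertools.product((1,-1),repeat=4):
        for y in (-2.1,0,2.1,3.1):
          for c in (0,1.57,3.14,-1.57):
            def res(P):
                out=[]
                for d in D:
                    p,M=fk(d[:7],P,s); out+=[*(p-d[7:10]),*(0.3*(M.inv()*R.from_rotvec(d[10:])).as_rotvec())]
                return np.r_[out,1e-3*(np.array(P[6:]))]
            r=least_squares(res,[y,c,.3,.5,.5,.3,0,0,0],max_nfev=60); best.append((r.cost,s,r.x))
    best.sort(key=lambda b:b[0]); return best
if __name__=="__main__":
    D=np.loadtxt("kin.txt")
    np.set_printoptions(precision=4,suppress=True)
    for b in fit(D)[:6]: print(b)
E
python3 kin.py
```

```text
(np.float64(3.778101951125178e-09), (-1, -1, -1, -1), array([-0.0918,  3.0498, -3.2912,  0.504 ,  0.4875, -3.2914, -0.0021,
        0.0006, -0.0027]))
(np.float64(3.778101951125745e-09), (-1, -1, -1, -1), array([-0.0918,  3.0498, -3.2912,  0.504 ,  0.4875, -3.2914, -0.0021,
        0.0006, -0.0027]))
(np.float64(3.778101951128353e-09), (-1, -1, -1, -1), array([-0.0918,  3.0498, -3.2912,  0.504 ,  0.4875, -3.2914, -0.0021,
        0.0006, -0.0027]))
(np.float64(3.778101951129287e-09), (-1, -1, -1, -1), array([-0.0918,  3.0498, -3.2912,  0.504 ,  0.4875, -3.2914, -0.0021,
        0.0006, -0.0027]))
(np.float64(3.778101951130224e-09), (-1, -1, -1, -1), array([-0.0918, -3.2333, -3.2912,  0.504 ,  0.4875, -3.2914, -0.0021,
        0.0006, -0.0027]))
(np.float64(3.778101991416283e-09), (-1, -1, -1, -1), array([-0.0918,  3.0498, -3.2912,  0.504 ,  0.4875, -3.2914, -0.0021,
        0.0006, -0.0027]))
```

Run:
```python
from h import *
o=load("w1")["obs"]
z=np.array([0,.8,-.6]);x=np.array([1.,0,0]);y=np.cross(z,x)
rows,p,Rc=plan(o["tcp_pos"],o["orientation"],[.55,-.06,.36],R.from_matrix(np.c_[x,y,z]).as_rotvec(),17)
show(rows);print(p,Rc.as_matrix())
```

```text
[[[-0.011,-0.0069,-0.0029],[0.56,-0.34,-0.68]],[[-0.0107,-0.0077,-0.0023],[0.55,-0.35,-0.69]],[[-0.0102,-0.0084,-0.0015],[0.56,-0.34,-0.68]],[[-0.0097,-0.0091,-0.0009],[0.56,-0.34,-0.69]],[[-0.0092,-0.0097,-0.0001],[0.56,-0.34,-0.68]],[[-0.0086,-0.0102,0.0007],[0.55,-0.35,-0.69]],[[-0.008,-0.0106,0.0014],[0.56,-0.34,-0.68]],[[-0.0072,-0.011,0.0022],[0.56,-0.34,-0.69]],[[-0.0065,-0.0113,0.0029],[0.56,-0.34,-0.68]],[[-0.0057,-0.0114,0.0036],[0.55,-0.35,-0.68]],[[-0.0049,-0.0116,0.0044],[0.56,-0.34,-0.69]],[[-0.0041,-0.0117,0.0051],[0.56,-0.34,-0.68]],[[-0.0032,-0.0116,0.0057],[0.55,-0.34,-0.69]],[[-0.0024,-0.0115,0.0064],[0.56,-0.35,-0.68]],[[-0.0014,-0.0112,0.007],[0.56,-0.34,-0.69]],[[-0.0006,-0.011,0.0076],[0.56,-0.34,-0.68]],[[0.0003,-0.0106,0.0081],[0.55,-0.34,-0.69]]] maxshift 0.0117 maxturn 0.69
[ 0.55003143 -0.05996992  0.36000743] [[ 9.99999878e-01  4.31127291e-04  2.40283527e-04]
 [ 6.66195276e-05 -6.00277992e-01  7.99791428e-01]
 [ 4.89048824e-04 -7.99791314e-01 -6.00277948e-01]]
```

Call:
{"op": "send_rows", "data": {
  "series": [
    [[-0.011, -0.007, -0.003], [0.56, -0.34, -0.68]],
    [[-0.011, -0.008, -0.002], [0.56, -0.34, -0.69]],
    [[-0.01, -0.008, -0.002], [0.56, -0.34, -0.68]],
    [[-0.01, -0.009, -0.001], [0.56, -0.34, -0.69]],
    [[-0.009, -0.01, 0], [0.56, -0.34, -0.68]],
    [[-0.009, -0.01, 0.001], [0.56, -0.34, -0.69]],
    [[-0.008, -0.011, 0.001], [0.56, -0.34, -0.68]],
    [[-0.007, -0.011, 0.002], [0.56, -0.34, -0.69]],
    [[-0.006, -0.011, 0.003], [0.56, -0.34, -0.68]],
    [[-0.006, -0.011, 0.004], [0.56, -0.34, -0.68]],
    [[-0.005, -0.012, 0.004], [0.56, -0.34, -0.69]],
    [[-0.004, -0.012, 0.005], [0.56, -0.34, -0.68]],
    [[-0.003, -0.012, 0.006], [0.55, -0.34, -0.69]],
    [[-0.002, -0.012, 0.006], [0.56, -0.35, -0.68]],
    [[-0.001, -0.011, 0.007], [0.56, -0.34, -0.69]],
    [[-0.001, -0.011, 0.008], [0.56, -0.34, -0.68]],
    [[0, -0.011, 0.008], [0.55, -0.34, -0.69]],
    [[0, 0, 0], [0, 0, 0]]
  ]
}}

```text
clock: 3.7
tcp_pos: [0.5493, -0.0652, 0.3594]
orientation: [-2.216, 0.012, -0.006]
contact_force: [-1.1, -0.0, 0.0]
grip_width: 0.0852
```

```bash
python3 snap.py wrist w2; python3 kin.py|head -3
```

```text
w2 t 3.7 q [ 0.791  0.459 -0.479  1.629 -0.664  1.474  0.507] tcp [ 0.5493 -0.0652  0.3594] [-2.2162  0.0121 -0.0065] w 0.0852
(np.float64(0.0005106350587655425), (-1, -1, -1, -1), array([-0.0873,  3.0659,  0.1165,  0.498 ,  0.1207,  0.382 ,  0.1636,
       -0.2054, -0.0991]))
(np.float64(0.0005106350587655837), (-1, -1, -1, -1), array([-0.0873,  3.0659,  0.1165,  0.498 ,  0.1207,  0.382 ,  0.1636,
```

View pics/w2.png

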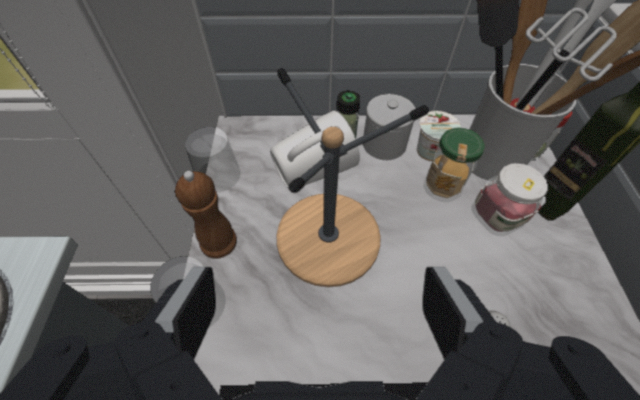

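Run:
```python
from h import *
import itertools
from scipy.optimize import least_squares
D=np.loadtxt("kin.txt");np.set_printoptions(precision=4,suppress=True)
ax={'z':np.array([0,0,1.]),'y':np.array([0,1.,0])}
out=[]
for s in itertools.product((1,-1),repeat=7):
    if s[1]<0: continue
    def M(q,P):
        A=R.from_rotvec([0,0,P[0]])
        for i,a in enumerate("zyzyzyz"): A=A*R.from_rotvec(ax[a]*s[i]*q[i])
        return A*R.from_rotvec(P[1:])
    for y in(0,2,-2):
      for c in ([0,0,1],[0,0,3],[0,0,-1.5],[3,0,0]):
        r=least_squares(lambda P:np.r_[tuple((M(d[:7],P).inv()*R.from_rotvec(d[10:])).as_rotvec() for d in D)],[y,*c],max_nfev=40)
        out.append((r.cost,s,r.x))
out.sort(key=lambda b:b[0])
for b in out[:8]:print(b)
```

```text
(np.float64(8.948799738515826e-13), (-1, 1, -1, 1, -1, 1, -1), array([-6.2832,  0.    ,  0.    , -3.1416]))
(np.float64(8.94879973859829e-13), (-1, 1, -1, 1, -1, 1, -1), array([ 0.    , -0.    , -0.    ,  3.1416]))
(np.float64(8.948799738645194e-13), (-1, 1, -1, 1, -1, 1, -1), array([ 0.    ,  0.    ,  0.    , -3.1416]))
(np.float64(8.948799739386505e-13), (-1, 1, -1, 1, -1, 1, -1), array([ 0.    , -0.    , -0.    ,  3.1416]))
(np.float64(8.948799739519146e-13), (-1, 1, -1, 1, -1, 1, -1), array([ 0.    , -0.    , -0.    ,  3.1416]))
(np.float64(8.948799740444336e-13), (-1, 1, -1, 1, -1, 1, -1), array([ 0.    , -0.    , -0.    ,  3.1416]))
(np.float64(8.948799741499526e-13), (-1, 1, -1, 1, -1, 1, -1), array([ 0.    ,  0.    ,  0.    , -3.1416]))
(np.float64(8.948799742552609e-13), (-1, 1, -1, 1, -1, 1, -1), array([ 0.    , -0.    , -0.    ,  3.1416]))
```

```bash
cat > kin.py <<'E'
from h import *
ax={'z':np.array([0,0,1.]),'y':np.array([0,1.,0])}; SG=[-1,1,-1,1,-1,1,-1]
def frames(q):
    A=R.identity();out=[A]
    for i,a in enumerate("zyzyzyz"):
        A=A*R.from_rotvec(ax[a]*SG[i]*q[i]); out.append(A)
    return out
# params: h(z,0), y after1, z3 x3 y3 , x4,y4, z5 ,y5, x5, z6(Lt) x6 y6
COL=[(0,2),(2,1),(3,2),(3,0),(3,1),(4,0),(4,1),(5,2),(5,0),(5,1),(6,2),(6,0),(6,1)]
def J(q):
    F=[f.as_matrix() for f in frames(q)]
    return np.stack([F[i][:,k] for i,k in COL],1)
def fitk():
    D=np.loadtxt("kin.txt"); A=[];b=[]
    for d in D: A.append(J(d[:7]));b.append(d[7:10])
    A=np.vstack(A);b=np.hstack(b)
    x0=np.zeros(13);x0[[0,2,7,10]]=.36,.5,.48,.36
    w=np.full(13,2e-3);w[[0,2,7,10]]=2e-5
    x=x0+np.linalg.lstsq(np.vstack([A,np.diag(w)]),np.r_[b-A@x0,np.zeros(13)],rcond=None)[0]
    return x,(A@x-b)
def fkp(q,x): 
    return J(q)@x, frames(q)[-1]*R.from_rotvec([0,0,np.pi])
if __name__=="__main__":
    np.set_printoptions(precision=4,suppress=True)
    x,e=fitk();print(dict(zip(COL,np.round(x,4))),e)
E
python3 kin.py
```

```text
{(0, 2): np.float64(0.2884), (2, 1): np.float64(-0.0263), (3, 2): np.float64(0.5452), (3, 0): np.float64(-0.0025), (3, 1): np.float64(-0.0174), (4, 0): np.float64(0.004), (4, 1): np.float64(-0.0174), (5, 2): np.float64(0.4763), (5, 0): np.float64(-0.0045), (5, 1): np.float64(-0.0006), (6, 2): np.float64(0.3313), (6, 0): np.float64(0.0028), (6, 1): np.float64(-0.0006)} [ 0.  0. -0. -0. -0.  0. -0.  0. -0.]
```

Run:
```python
from h import *
f=load("w2");s=f["frame"]
cv2.imwrite("pics/w2c.png",cv2.resize(s[60:290,260:440],None,fx=2.6,fy=2.6,interpolation=cv2.INTER_CUBIC)[:,:,::-1])
t=load("top0")["frame"]
cv2.imwrite("pics/t_c2.png",cv2.resize(t[190:290,175:255],None,fx=6,fy=6,interpolation=cv2.INTER_CUBIC)[:,:,::-1])
```

```text
(no output)
```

View pics/w2c.png

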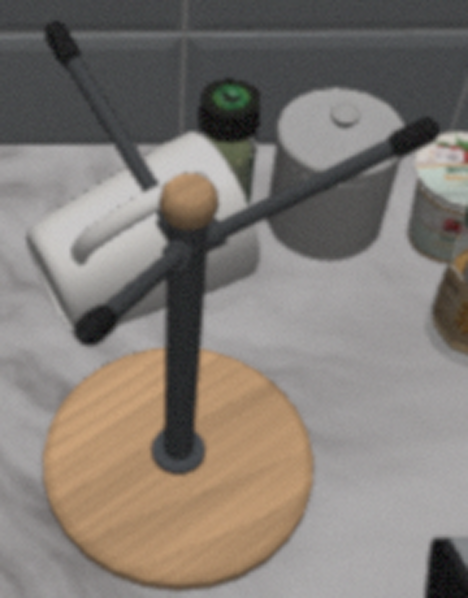

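View pics/t_c2.png

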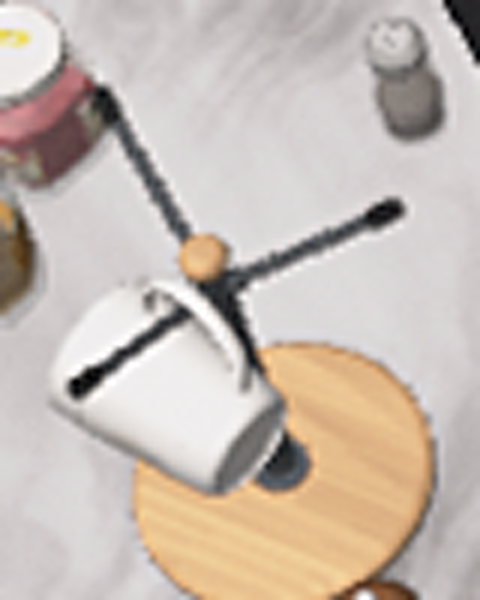

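Run:
```python
from h import *
np.set_printoptions(precision=4,suppress=True)
w=load("w2");t=load("top0");s=load("side0")
W=lambda u,v:(w,u/2.6+260-.3,v/2.6+60-.3)
T=lambda u,v:(t,u/6+175-.4,v/6+190-.4)
S=lambda u,v:(s,u/3.75+250-.4,v/3.75+130-.4)
P={}
for n,a,b in(("cap",(189,203),(206,257)),("p1",(90,328),(401,207)),("p2",(437,126),(102,90)),("C",(54,27),(68,389)),("base",(178,452),(285,462))):
    a,b=W(*a),T(*b);p=tri([a,b]);P[n]=p;print(n,p,proj(w,p)[0]-a[1:],proj(t,p)[0]-b[1:])
m=(P["p1"]+P["p2"]+P["C"])/3;print("mean tips",m)
for n in("p1","p2","C"):
    d=P[n]-m;print(n,np.hypot(*d[:2]),np.degrees(np.arctan2(d[1],d[0])))
print("wrist only z=.2575:",[onz(*W(*p),.2575)[:2] for p in((90,328),(437,126),(54,27))], onz(*W(178,456),.019))
print("top only:",[onz(*T(*p),.2575)[:2] for p in((401,207),(102,90),(68,389))])
# foot disc centre
print("disc",onz(*W(178,466),.019))
```

```text
cap [0.5676 0.1454 0.2285] [-0.0805  0.0748] [-0.0321 -0.0254]
p1 [0.5295 0.057  0.2581] [-1.3939  1.4486] [-0.5402 -0.2989]
p2 [0.6646 0.1568 0.2578] [-0.8074  0.5859] [-0.1984 -0.2629]
C [0.5108 0.2269 0.2561] [ 0.4713 -0.4673] [0.2164 0.1737]
base [0.5674 0.1442 0.023 ] [-0.1235  0.1344] [-0.0782 -0.0385]
mean tips [0.5683 0.1469 0.2573]
p1 0.09795440300717885 -113.3328934556455
p2 0.09681879523547403 5.889120741325375
C 0.09853440883151865 125.7084937437555
wrist only z=.2575: [array([0.5307, 0.059 ]), array([0.6658, 0.158 ]), array([0.5105, 0.2241])] [0.5677 0.144  0.019 ]
top only: [array([0.5283, 0.0559]), array([0.6637, 0.1567]), array([0.5107, 0.2272])]
disc [0.5675 0.1372 0.019 ]
```

```bash
cat > geo.py <<'E'
from kin import *
from scipy.optimize import least_squares
AX=np.array([.5677,.1455,.2])
LO=np.array([-2.96,-.34,-1.41,.24,-1.37,.17,-2.96]);HI=np.array([2.96,2.1,1.46,2.44,4.51,1.92,2.96])
def peg(k):
    a=np.radians({1:-114,2:6}[k]); d=np.array([np.cos(a)*np.sqrt(.75),np.sin(a)*np.sqrt(.75),.5])
    u=(np.array([0,0,1])-.5*d)/np.sqrt(.75); z0=np.cross(u,-d); return d,u,z0
def mugpose(k,s,psi,lift=0.):
    """mug rotation, centre; hole centre at s on peg; lift=peg offset within hole toward bar(+)"""
    d,u,z0=peg(k);c,n=np.cos(psi),np.sin(psi)
    z=c*z0+n*u; x=c*u-n*z0; M=np.c_[x,-d,z]
    hole=AX+s*d - lift*x
    return hole - M@np.array([.047,0,-.004]), R.from_matrix(M)
def grasp(a,flip,zt=-.008,xoff=0):
    """tool in mug frame: TCP position & rotation. zt = TCP height rel mug centre along axis"""
    b=np.array([np.sin(a),0,np.cos(a)]) # tool back
    x=np.array([0,1.,0])*(-1 if flip else 1); z=-b; y=np.cross(z,x)
    return np.array([xoff,0,zt]),R.from_matrix(np.c_[x,y,z])
def toolpose(mp,g):
    c,M=mp;t,G=g; return c+M.apply(t),M*G
def ik(p,Rt,xk,seeds,m=.03):
    best=None
    for q0 in seeds:
        def res(q):
            pp,RR=fkp(q,xk); return np.r_[(pp-p)*10,(RR.inv()*Rt).as_rotvec()*3,1e-3*(q-q0)]
        rr=least_squares(res,np.clip(q0,LO+m+.01,HI-m-.01),bounds=(LO+m,HI-m),max_nfev=80)
        pp,RR=fkp(rr.x,xk);e=np.linalg.norm(pp-p);ea=np.degrees(np.linalg.norm((RR.inv()*Rt).as_rotvec()))
        c=e*1000+ea
        if best is None or c<best[0]-.5 or (c<best[0]+.5 and np.abs(rr.x-seeds[0]).max()<np.abs(best[3]-seeds[0]).max()): best=(c,e,ea,rr.x)
    return best
E
python3 - <<'E'
from geo import *
np.set_printoptions(precision=2,suppress=True)
xk,_=fitk();D=np.loadtxt("kin.txt")
rng=np.random.default_rng(0)
seeds=list(D[:,:7][::-1])+[rng.uniform(LO+.1,HI-.1) for _ in range(8)]
for k in(1,2):
  for flip in(0,1):
    for a in(0,20,35):
      for psi in(10,25):
        r1=ik(*toolpose(mugpose(k,.07,np.radians(psi)),grasp(np.radians(a),flip)),xk,seeds)
        print(k,flip,a,psi,"err %.1fmm %.1fdeg"%(r1[1]*1e3,r1[2]),r1[3])
E
```

```text
1 0 0 10 err 7.5mm 1.5deg [-0.29  0.79 -0.74  2.41  1.8   1.89 -0.85]
1 0 0 25 err 0.0mm 0.0deg [-1.3   0.53  0.46  2.41  1.43  0.98 -0.71]
1 0 20 10 err 0.0mm 0.0deg [-0.44  0.48 -0.49  2.32  1.47  1.37 -0.58]
1 0 20 25 err 0.0mm 0.0deg [-0.4   0.4  -0.48  2.18  1.18  1.25 -0.29]
1 0 35 10 err 0.0mm 0.0deg [-0.37  0.41 -0.48  2.18  1.2   1.24 -0.28]
1 0 35 25 err 0.0mm 0.0deg [-0.36  0.39 -0.4   2.04  0.9   1.22  0.01]
1 1 0 10 err 7.5mm 1.5deg [-0.29  0.79 -0.74  2.41  1.8   1.89  2.29]
1 1 0 25 err 0.0mm 0.0deg [-1.3   0.53  0.46  2.41  1.43  0.98  2.43]
1 1 20 10 err 0.0mm 0.0deg [-1.29  0.51  0.52  2.36  1.35  0.91  2.57]
1 1 20 25 err 0.0mm 0.0deg [-0.84  0.36  0.05  2.21  1.09  1.07  2.91]
1 1 35 10 err 0.0mm 0.0deg [-0.87  0.37  0.11  2.2   1.09  1.03  2.93]
1 1 35 25 err 0.0mm 0.0deg [ 0.28  0.77 -1.33  2.    1.22  1.73  2.93]
2 0 0 10 err 0.0mm 0.0deg [ 0.21  0.88 -0.06  1.67 -1.31  1.51 -1.63]
2 0 0 25 err 0.0mm 0.0deg [ 0.16  0.71  0.01  1.79 -1.32  1.3  -1.66]
2 0 20 10 err 0.0mm 0.0deg [ 0.13  0.66  0.01  1.84 -1.33  1.19 -1.68]
2 0 20 25 err 0.0mm 0.0deg [-0.05  0.52  0.16  1.94 -1.34  0.98 -1.75]
2 0 35 10 err 0.0mm 0.0deg [-0.03  0.52  0.11  1.94 -1.34  0.94 -1.76]
2 0 35 25 err 0.0mm 0.0deg [-0.4   0.42  0.44  2.02 -1.34  0.76 -1.87]
2 1 0 10 err 0.0mm 0.0deg [ 0.67  1.01 -0.75  1.64 -0.88  1.14  1.25]
2 1 0 25 err 0.0mm 0.0deg [ 0.69  0.84 -0.75  1.76 -0.87  0.93  1.2 ]
2 1 20 10 err 0.0mm 0.0deg [ 0.7   0.8  -0.79  1.81 -0.85  0.81  1.16]
2 1 20 25 err 0.0mm 0.0deg [ 0.44  0.55 -0.47  1.91 -1.06  0.73  1.21]
2 1 35 10 err 0.0mm 0.0deg [ 0.44  0.56 -0.5   1.91 -1.06  0.7   1.21]
2 1 35 25 err 0.0mm 0.0deg [ 0.1   0.39 -0.17  2.   -1.09  0.56  1.1 ]
```

```bash
cat > near.py <<'E'
from geo import *
np.set_printoptions(precision=3,suppress=True)
def tray(c,ang,a,flip,zt=-.008,xo=-.009,back=0):
    t=np.radians(ang);M=R.from_matrix(np.array([[np.cos(t),-np.sin(t),0],[np.sin(t),np.cos(t),0],[0,0,1]]))
    g=grasp(a,flip,zt,xo);p,Rt=toolpose((np.array(c),M),g); return p-Rt.as_matrix()[:,2]*back,Rt
E
python3 - <<'E'
from near import *
from bench import r
o=r.get_obs();xk,_=fitk()
A=np.radians(20)
p,Rt=tray([.530,-.361,.055],157,A,1,back=.12);print(p,Rt.as_matrix())
print(ik(p,Rt,xk,[o["joints"]]))
rows,pe,Re=plan(o["tcp_pos"],o["orientation"],p,Rt.as_rotvec(),18);show(rows);print(pe)
E
```

```text
[ 0.501 -0.348  0.16 ] [[ 0.391  0.865  0.315]
 [ 0.921 -0.367 -0.134]
 [-0.     0.342 -0.94 ]]
(np.float64(0.0010530806969264272), np.float64(9.411672254115179e-07), np.float64(0.0001119134715149092), array([ 1.129,  0.389, -0.722,  2.019,  0.468,  0.513,  1.285]))
[[[-0.0025,0.0184,-0.0059],[-0.71,-0.23,-0.77]],[[-0.0039,0.0184,-0.0047],[-0.71,-0.22,-0.76]],[[-0.0052,0.0184,-0.0034],[-0.71,-0.23,-0.77]],[[-0.0065,0.0182,-0.0022],[-0.71,-0.23,-0.77]],[[-0.0077,0.0179,-0.0009],[-0.7,-0.23,-0.76]],[[-0.0088,0.0173,0.0003],[-0.71,-0.22,-0.77]],[[-0.01,0.0166,0.0015],[-0.71,-0.23,-0.77]],[[-0.0111,0.0157,0.0028],[-0.71,-0.23,-0.76]],[[-0.012,0.0148,0.0039],[-0.71,-0.22,-0.77]],[[-0.0128,0.0137,0.0051],[-0.71,-0.23,-0.77]],[[-0.0137,0.0124,0.0061],[-0.71,-0.23,-0.76]],[[-0.0143,0.0111,0.0071],[-0.71,-0.22,-0.77]],[[-0.0148,0.0096,0.0081],[-0.7,-0.23,-0.77]],[[-0.0152,0.0082,0.0089],[-0.71,-0.23,-0.77]],[[-0.0156,0.0065,0.0097],[-0.71,-0.23,-0.76]],[[-0.0157,0.0048,0.0103],[-0.71,-0.22,-0.77]],[[-0.0158,0.0031,0.0109],[-0.71,-0.23,-0.77]],[[-0.0158,0.0014,0.0113],[-0.71,-0.23,-0.76]]] maxshift 0.0184 maxturn 0.77
[ 0.5   -0.349  0.16 ]
```

Call:
{"op": "send_rows", "data": {
  "series": [
    [[-0.003, 0.018, -0.006], [-0.71, -0.23, -0.77]],
    [[-0.004, 0.018, -0.005], [-0.71, -0.23, -0.77]],
    [[-0.005, 0.018, -0.003], [-0.71, -0.23, -0.77]],
    [[-0.006, 0.018, -0.002], [-0.71, -0.23, -0.77]],
    [[-0.008, 0.018, -0.001], [-0.71, -0.23, -0.77]],
    [[-0.009, 0.017, 0], [-0.71, -0.23, -0.77]],
    [[-0.01, 0.017, 0.002], [-0.71, -0.23, -0.77]],
    [[-0.011, 0.016, 0.003], [-0.71, -0.23, -0.77]],
    [[-0.012, 0.015, 0.004], [-0.71, -0.23, -0.77]],
    [[-0.013, 0.014, 0.005], [-0.71, -0.23, -0.77]],
    [[-0.014, 0.012, 0.006], [-0.71, -0.23, -0.76]],
    [[-0.014, 0.011, 0.007], [-0.71, -0.22, -0.76]],
    [[-0.015, 0.01, 0.008], [-0.71, -0.22, -0.76]],
    [[-0.015, 0.008, 0.009], [-0.71, -0.22, -0.76]],
    [[-0.016, 0.006, 0.01], [-0.71, -0.22, -0.76]],
    [[-0.016, 0.005, 0.01], [-0.71, -0.22, -0.76]],
    [[-0.016, 0.003, 0.011], [-0.71, -0.22, -0.76]],
    [[-0.016, 0.001, 0.011], [-0.71, -0.22, -0.76]],
    [[0, 0, 0], [0, 0, 0]]
  ]
}}

```text
clock: 6.12
tcp_pos: [0.4981, -0.3485, 0.16]
orientation: [2.37, 1.563, 0.28]
contact_force: [-0.9, -1.1, 0.1]
grip_width: 0.0855
```

```bash
python3 snap.py wrist w3; python3 kin.py
python3 - <<'E'
from near import *
f=load("w3");o=f["obs"]
s=f["frame"];cv2.imwrite("pics/w3c.png",cv2.resize(s,None,fx=1.25,fy=1.25)[:,:,::-1])
p,Rt=tray([.530,-.361,.055],157,np.radians(20),1,back=.12);M=R.from_rotvec(o["orientation"])
print(M.inv().apply(p-o["tcp_pos"]),np.degrees((M.inv()*Rt).as_rotvec())/5)
c=np.array([.530,-.361,.103]);x=np.array([-.9205,.391,0])
print(proj(f,[c,c+x*.0575-[0,0,.052],c-[0,0,.096]]))
E
```

```text
w3 t 6.125 q [ 0.902  0.34  -0.438  2.032  0.231  0.46   1.488] tcp [ 0.4981 -0.3485  0.16  ] [2.3696 1.5632 0.2803] w 0.0855
{(0, 2): np.float64(0.2871), (2, 1): np.float64(-0.0305), (3, 2): np.float64(0.5418), (3, 0): np.float64(-0.0), (3, 1): np.float64(-0.0157), (4, 0): np.float64(0.0001), (4, 1): np.float64(-0.0157), (5, 2): np.float64(0.4726), (5, 0): np.float64(-0.0), (5, 1): np.float64(-0.0002), (6, 2): np.float64(0.327), (6, 0): np.float64(0.0), (6, 1): np.float64(-0.0002)} [-0. -0. -0. -0.  0.  0.  0.  0. -0.  0.  0. -0.]
[0.001 0.002 0.001] [ 0.003 -0.03  -0.04 ]
[[319.545 235.746]
 [318.947 114.088]
 [318.911 155.858]]
```

View pics/w3c.png

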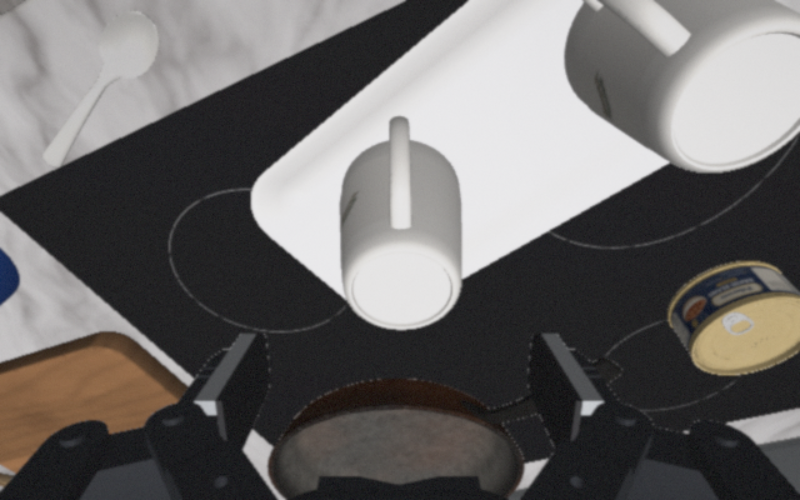

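Run:
```python
from near import *
f=load("w3");o=f["obs"];s=f["frame"]
cv2.imwrite("pics/w3d.png",cv2.resize(s[90:270,260:380],None,fx=3.3,fy=3.3,interpolation=cv2.INTER_CUBIC)[:,:,::-1])
print(onz(f,322.5,229.5,.103))
```

```text
[ 0.526 -0.357  0.103]
```

View pics/w3d.png

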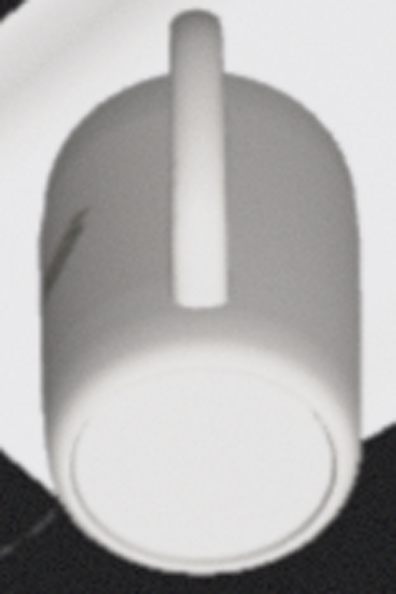

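Run:
```python
from near import *
o=load("w3")["obs"];M=R.from_rotvec(o["orientation"])
p,Rt=tray([.527,-.358,.055],157,np.radians(20),1);print(M.inv().apply(p-o["tcp_pos"]))
```

```text
[ 0.002 -0.002  0.12 ]
```

Call:
{"op": "send_rows", "data": {
  "series": [
    [[0.002, -0.002, 0.03], [0, 0, 0]],
    [[0, 0, 0.03], [0, 0, 0]],
    [[0, 0, 0.03], [0, 0, 0]],
    [[0, 0, 0.02], [0, 0, 0]],
    [[0, 0, 0.01], [0, 0, 0]],
    [[0, 0, 0], [0, 0, 0]]
  ]
}}

```text
clock: 6.92
tcp_pos: [0.5383, -0.3603, 0.0474]
orientation: [2.365, 1.567, 0.284]
contact_force: [-0.6, 0.2, -0.0]
grip_width: 0.0853
```

```bash
python3 snap.py wrist w4;python3 snap.py side s4
python3 - <<'E'
from h import *
s=load("s4")["frame"];cv2.imwrite("pics/s4c.png",cv2.resize(s[180:300,230:390],None,fx=4.5,fy=4.5,interpolation=cv2.INTER_CUBIC)[:,:,::-1])
E
```

```text
w4 t 6.925 q [ 0.732  0.554 -0.272  2.015  0.385  0.256  1.338] tcp [ 0.5383 -0.3603  0.0474] [2.3651 1.5673 0.2837] w 0.0853
s4 t 6.975 q [ 0.732  0.553 -0.273  2.015  0.385  0.256  1.338] tcp [ 0.5384 -0.3604  0.048 ] [2.3645 1.5669 0.2841] w 0.0854
```

View pics/w4.png

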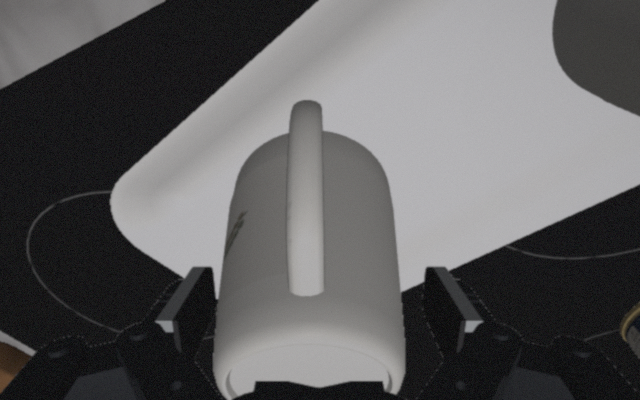

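View pics/s4c.png

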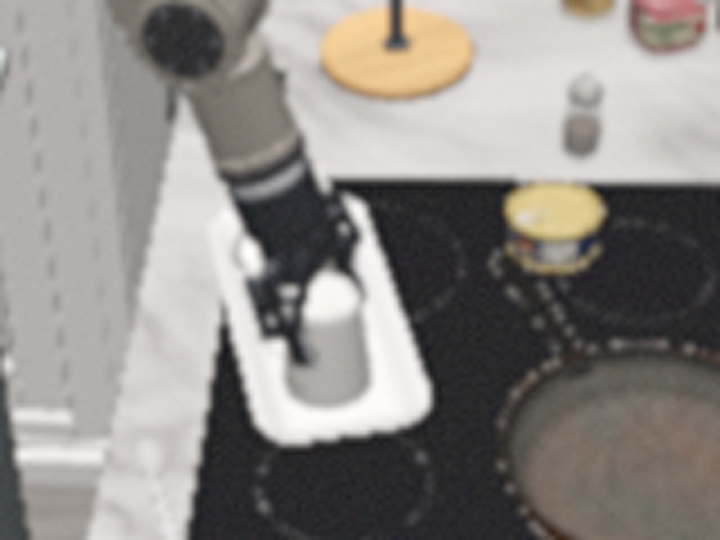

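Call:
{"op": "send_rows", "data": {
  "series": [
    [[-0.004, 0, 0], [0, 0, 0]],
    [[0, 0, 0], [0, 0, 0]]
  ]
}}

```text
clock: 7.28
tcp_pos: [0.5362, -0.3649, 0.0481]
orientation: [2.365, 1.565, 0.284]
contact_force: [-0.6, -1.2, -0.2]
grip_width: 0.0856
```

Call:
{"op": "send_rows", "data": {
  "series": [
    [[0, 0, 0], [0, 0, 0]],
    [[0, 0, 0], [0, 0, 0]],
    [[0, 0, 0], [0, 0, 0]],
    [[0, 0, 0], [0, 0, 0]],
    [[0, 0, 0], [0, 0, 0]],
    [[0, 0, 0], [0, 0, 0]],
    [[0, 0, 0], [0, 0, 0]]
  ],
  "fingers": 255,
  "grip_force": 60
}}

```text
clock: 8.15
tcp_pos: [0.5366, -0.3639, 0.0487]
orientation: [2.364, 1.567, 0.284]
contact_force: [-6.1, 2.6, 13.0]
grip_width: 0.065
```

Call:
{"op": "send_rows", "data": {
  "series": [
    [[0, 0.003, -0.009], [0, 0, 0]],
    [[0, 0.01, -0.028], [0, 0, 0]],
    [[0, 0.014, -0.038], [0, 0, 0]],
    [[0, 0.014, -0.038], [0, 0, 0]],
    [[0, 0.007, -0.019], [0, 0, 0]],
    [[0, 0, 0], [0, 0, 0]]
  ]
}}

```text
clock: 8.9
tcp_pos: [0.5363, -0.3648, 0.1895]
orientation: [2.363, 1.566, 0.285]
contact_force: [0.1, -0.0, -4.1]
grip_width: 0.0649
```

```bash
python3 snap.py wrist w5;python3 snap.py side s5
python3 - <<'E'
from h import *
s=load("s5")["frame"];cv2.imwrite("pics/s5c.png",cv2.resize(s[150:300,230:390],None,fx=3.75,fy=3.75,interpolation=cv2.INTER_CUBIC)[:,:,::-1])
E
```

```text
w5 t 8.9 q [ 0.903  0.363 -0.463  1.92   0.237  0.55   1.484] tcp [ 0.5363 -0.3648  0.1895] [2.3628 1.5657 0.2847] w 0.0649
s5 t 8.95 q [ 0.903  0.365 -0.462  1.922  0.238  0.55   1.484] tcp [ 0.5353 -0.3644  0.1877] [2.3651 1.5671 0.2832] w 0.0649
```

View pics/w5.png

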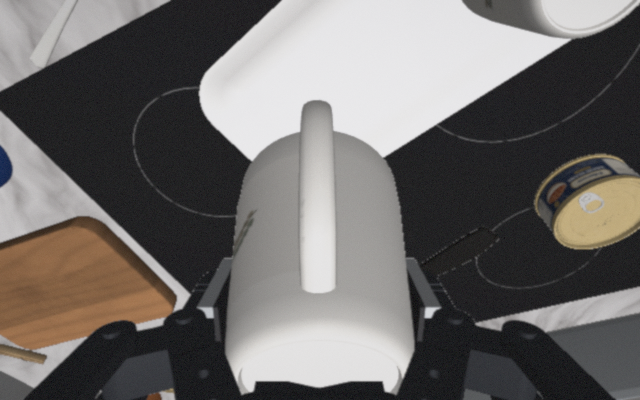

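View pics/s5c.png

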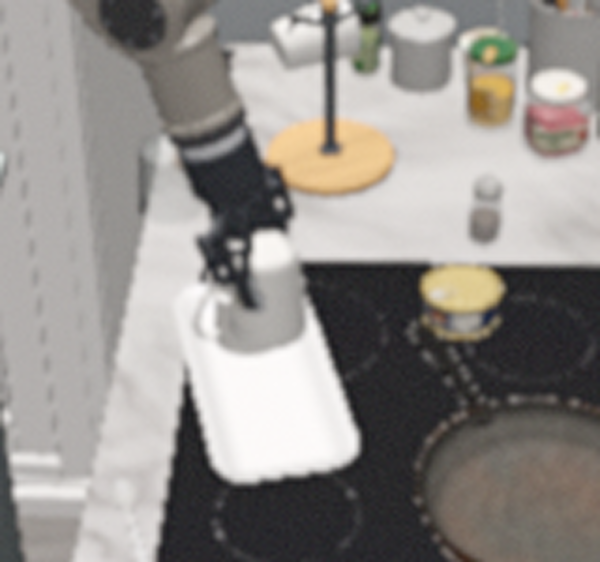

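```bash
cat >> near.py <<'E'
def mugpts(f,a,flip,xo,zt,pts):
    o=f["obs"];G=R.from_matrix(grasp(a,flip)[1].as_matrix());Rt=R.from_rotvec(o["orientation"])
    M=Rt*G.inv(); return proj(f,M.apply(np.array(pts)-[xo,0,zt])+o["tcp_pos"])
E
python3 - <<'E'
from near import *
f=load("w5")
for xo,zt in((-.011,-.0063),(-.0076,-.0063),(-.014,-.0063),(-.011,-.009)):
    print(xo,zt,mugpts(f,np.radians(20),1,xo,zt,[(.0385,0,-.048),(.0610,0,-.004),(.058,0,-.025),(.0,.0385,-.048),(.0,-.0385,-.048),(.029,0,.048)]).round(0).tolist())
s=f["frame"];cv2.imwrite("pics/w5c.png",cv2.resize(s[80:400,200:440],None,fx=1.8,fy=1.8,interpolation=cv2.INTER_CUBIC)[:,:,::-1])
E
```

```text
-0.011 -0.0063 [[318.0, 124.0], [317.0, 121.0], [318.0, 103.0], [243.0, 192.0], [393.0, 192.0], [317.0, 327.0]]
-0.0076 -0.0063 [[318.0, 131.0], [317.0, 131.0], [318.0, 112.0], [244.0, 198.0], [392.0, 198.0], [317.0, 335.0]]
-0.014 -0.0063 [[318.0, 117.0], [317.0, 112.0], [318.0, 95.0], [242.0, 188.0], [394.0, 188.0], [317.0, 320.0]]
-0.011 -0.009 [[318.0, 126.0], [317.0, 125.0], [318.0, 106.0], [242.0, 196.0], [394.0, 196.0], [317.0, 337.0]]
```

View pics/w5c.png

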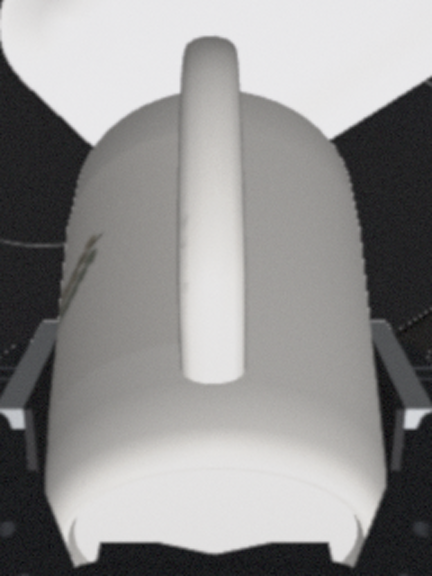

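```bash
cat >> near.py <<'E'
def check(rows_p,rows_R,g,xk,q,label=""):
    """print joints along path, min dist from mug points to peg1/2/C segments"""
    th=np.linspace(0,2*np.pi,16,endpoint=False)
    pts=np.array([[rr*np.cos(t),rr*np.sin(t),zz] for rr,zz in((.0385,-.048),(.034,0),(.029,.048)) for t in th]+[[.061,0,z] for z in(-.027,-.004,.019)])
    body=np.array([[x,y,-z] for x in(-.057,0,.057) for y in(-.043,.0,.043) for z in(.06,.1,.15,.2,.3)]) # tool-frame gripper body
    for p,Rt in zip(rows_p,rows_R):
        b=ik(p,Rt,xk,[q]);q=b[3]
        M=Rt*g[1].inv();mp=M.apply(pts-g[0])+p; gp=Rt.apply(body*[1,1,1])+p
        def segd(P,a,b):
            t=np.clip((P-a)@(b-a)/((b-a)@(b-a)),0,1);return np.linalg.norm(P-a-t[:,None]*(b-a),axis=1).min()
        ds=[(segd(mp,AX,AX+.115*peg(k)[0]),segd(gp,AX,AX+.115*peg(k)[0])) for k in(1,2)]
        st=(segd(mp,AX*[1,1,0],AX+[0,0,.037]),segd(gp,AX*[1,1,0],AX+[0,0,.037]))
        print(label,"tcp",p.round(3),"q",q.round(2),"err %.1f"%b[0],"pegs mug/grip",np.round(ds,3).tolist(),"stem",np.round(st,3),"mugzmin %.3f gripzmin %.3f"%(mp[:,2].min(),gp[:,2].min()))
    return q
def interp(p0,R0,p1,R1,n):
    D=(R0.inv()*R1).as_rotvec(); return [p0+(p1-p0)*i/n for i in range(n+1)],[R0*R.from_rotvec(D*i/n) for i in range(n+1)]
E
python3 - <<'E'
from near import *
o=load("s5")["obs"];xk,_=fitk();g=grasp(np.radians(20),1,-.0065,-.008)
psi=np.radians(15)
P=lambda s:toolpose(mugpose(2,s,psi),g)
p1,R1=P(.19);print(p1,R1.as_matrix())
R0=R.from_rotvec(o["orientation"]);print("angle",np.degrees((R0.inv()*R1).magnitude()))
q=check(*interp(o["tcp_pos"],R0,p1,R1,6),g,xk,o["joints"])
p2,R2=P(.07);check(*interp(p1,R1,p2,R2,3),g,xk,q)
E
```

```text
[0.759 0.154 0.248] [[ 0.861  0.467  0.2  ]
 [ 0.091 -0.528  0.845]
 [ 0.5   -0.709 -0.497]]
angle 84.45101441161604
 tcp [ 0.535 -0.364  0.188] q [ 0.9   0.36 -0.46  1.92  0.24  0.55  1.48] err 0.0 pegs mug/grip [[0.387, 0.34], [0.473, 0.44]] stem [0.47  0.437] mugzmin 0.146 gripzmin 0.229
 tcp [ 0.573 -0.278  0.198] q [ 0.84  0.41 -0.52  1.82  0.09  0.75  1.37] err 0.0 pegs mug/grip [[0.299, 0.266], [0.375, 0.361]] stem [0.373 0.357] mugzmin 0.150 gripzmin 0.238
 tcp [ 0.61  -0.192  0.208] q [ 0.78  0.47 -0.57  1.73 -0.06  0.88  1.24] err 0.0 pegs mug/grip [[0.211, 0.205], [0.283, 0.293]] stem [0.283 0.287] mugzmin 0.156 gripzmin 0.247
 tcp [ 0.647 -0.105  0.218] q [ 0.73  0.54 -0.61  1.65 -0.2   0.96  1.11] err 0.0 pegs mug/grip [[0.134, 0.174], [0.198, 0.228]] stem [0.202 0.235] mugzmin 0.165 gripzmin 0.240
 tcp [ 0.685 -0.019  0.228] q [ 0.68  0.62 -0.66  1.6  -0.35  0.97  1.  ] err 0.0 pegs mug/grip [[0.112, 0.132], [0.117, 0.169]] stem [0.14  0.197] mugzmin 0.177 gripzmin 0.232
 tcp [0.722 0.067 0.238] q [ 0.64  0.71 -0.73  1.57 -0.5   0.92  0.91] err 0.0 pegs mug/grip [[0.12,
[... 239 characters left out ...]
n 0.219
 tcp [0.759 0.154 0.248] q [ 0.6   0.82 -0.81  1.55 -0.66  0.83  0.85] err 0.0 pegs mug/grip [[0.162, 0.137], [0.055, 0.044]] stem [0.154 0.121] mugzmin 0.209 gripzmin 0.219
 tcp [0.725 0.15  0.228] q [ 0.65  0.81 -0.84  1.64 -0.68  0.78  0.91] err 0.0 pegs mug/grip [[0.123, 0.098], [0.026, 0.04]] stem [0.119 0.084] mugzmin 0.189 gripzmin 0.199
 tcp [0.69  0.147 0.208] q [ 0.7   0.81 -0.87  1.73 -0.7   0.74  0.98] err 0.0 pegs mug/grip [[0.086, 0.059], [0.014, 0.04]] stem [0.085 0.053] mugzmin 0.169 gripzmin 0.179
 tcp [0.656 0.143 0.188] q [ 0.75  0.82 -0.9   1.82 -0.72  0.69  1.04] err 0.0 pegs mug/grip [[0.052, 0.021], [0.014, 0.04]] stem [0.051 0.036] mugzmin 0.149 gripzmin 0.159
```

Run:
```python
from near import *
o=load("s5")["obs"];g=grasp(np.radians(20),1,-.0065,-.008)
p1,R1=toolpose(mugpose(2,.19,np.radians(15)),g)
rows,pe,Re=plan(o["tcp_pos"],o["orientation"],p1,R1.as_rotvec(),18)
show([(np.round(a,3).tolist(),b) for a,b in rows])
```

```text
[[[0.031,0.001,-0.003],[0.56,0.5,0.56]],[[0.032,-0,-0.002],[0.56,0.5,0.56]],[[0.032,-0.002,-0],[0.57,0.5,0.56]],[[0.031,-0.003,0.001],[0.56,0.5,0.56]],[[0.031,-0.005,0.003],[0.56,0.5,0.57]],[[0.031,-0.006,0.004],[0.56,0.5,0.56]],[[0.03,-0.007,0.006],[0.56,0.5,0.56]],[[0.029,-0.008,0.008],[0.56,0.5,0.56]],[[0.029,-0.009,0.01],[0.57,0.5,0.56]],[[0.028,-0.01,0.011],[0.56,0.5,0.56]],[[0.026,-0.011,0.013],[0.56,0.5,0.56]],[[0.025,-0.012,0.015],[0.56,0.5,0.56]],[[0.024,-0.012,0.016],[0.56,0.5,0.57]],[[0.023,-0.012,0.018],[0.57,0.5,0.56]],[[0.021,-0.013,0.02],[0.56,0.5,0.56]],[[0.02,-0.013,0.021],[0.56,0.5,0.56]],[[0.018,-0.012,0.022],[0.56,0.5,0.56]],[[0.017,-0.012,0.024],[0.56,0.5,0.56]]] maxshift 0.032 maxturn 0.57
```

Call:
{"op": "send_rows", "data": {
  "series": [
    [[0.031, 0.001, -0.003], [0.56, 0.5, 0.56]],
    [[0.032, 0, -0.002], [0.56, 0.5, 0.56]],
    [[0.032, -0.002, 0], [0.56, 0.5, 0.56]],
    [[0.031, -0.003, 0.001], [0.56, 0.5, 0.56]],
    [[0.031, -0.005, 0.003], [0.56, 0.5, 0.56]],
    [[0.031, -0.006, 0.004], [0.56, 0.5, 0.56]],
    [[0.03, -0.007, 0.006], [0.56, 0.5, 0.56]],
    [[0.029, -0.008, 0.008], [0.56, 0.5, 0.56]],
    [[0.029, -0.009, 0.01], [0.56, 0.5, 0.56]],
    [[0.028, -0.01, 0.011], [0.56, 0.5, 0.56]],
    [[0.026, -0.011, 0.013], [0.56, 0.5, 0.56]],
    [[0.025, -0.012, 0.015], [0.56, 0.5, 0.56]],
    [[0.024, -0.012, 0.016], [0.56, 0.5, 0.56]],
    [[0.023, -0.012, 0.018], [0.56, 0.5, 0.56]],
    [[0.021, -0.013, 0.02], [0.56, 0.5, 0.56]],
    [[0.02, -0.013, 0.021], [0.56, 0.5, 0.56]],
    [[0.018, -0.012, 0.022], [0.56, 0.5, 0.56]],
    [[0.017, -0.012, 0.024], [0.56, 0.5, 0.56]],
    [[0, 0, 0], [0, 0, 0]],
    [[0, 0, 0], [0, 0, 0]]
  ]
}}

```text
clock: 11.5
tcp_pos: [0.7604, 0.1523, 0.2464]
orientation: [-2.097, -0.407, -0.508]
contact_force: [0.0, 0.2, -3.6]
grip_width: 0.0646
```

```bash
python3 snap.py wrist w6;python3 snap.py top t6;python3 snap.py side s6
python3 - <<'E'
from near import *
f=load("w6");o=load("s6")["obs"];g=grasp(np.radians(20),1,-.0065,-.008)
M=R.from_rotvec(o["orientation"])
p1,R1=toolpose(mugpose(2,.19,np.radians(15)),g)
print("err",M.inv().apply(p1-o["tcp_pos"]),np.degrees((M.inv()*R1).as_rotvec())/5)
s=load("t6")["frame"];cv2.imwrite("pics/t6c.png",cv2.resize(s[130:280,140:320],None,fx=4,fy=4,interpolation=cv2.INTER_CUBIC)[:,:,::-1])
s=load("s6")["frame"];cv2.imwrite("pics/s6c.png",cv2.resize(s[90:230,260:420],None,fx=4,fy=4,interpolation=cv2.INTER_CUBIC)[:,:,::-1])
d=peg(2)[0]
for n in("w6","t6","s6"): print(n,proj(load(n),[AX+.115*d,AX+.19*d]).round(1).tolist())
E
```

```text
w6 t 11.5 q [ 0.593  0.817 -0.799  1.543 -0.661  0.831  0.857] tcp [0.7604 0.1523 0.2464] [-2.0967 -0.407  -0.5081] w 0.0646
t6 t 11.55 q [ 0.593  0.816 -0.799  1.543 -0.661  0.831  0.857] tcp [0.7607 0.1519 0.2471] [-2.0968 -0.4068 -0.5094] w 0.0652
s6 t 11.6 q [ 0.593  0.816 -0.799  1.543 -0.661  0.832  0.857] tcp [0.7608 0.1518 0.2476] [-2.0967 -0.4068 -0.5102] w 0.0645
err [-0.001 -0.002  0.001] [0.046 0.001 0.031]
w6 [[96.8, 159.0], [317.2, 159.3]]
t6 [[191.5, 203.8], [178.9, 181.7]]
s6 [[340.0, 144.0], [354.9, 135.9]]
```

View pics/w6.png

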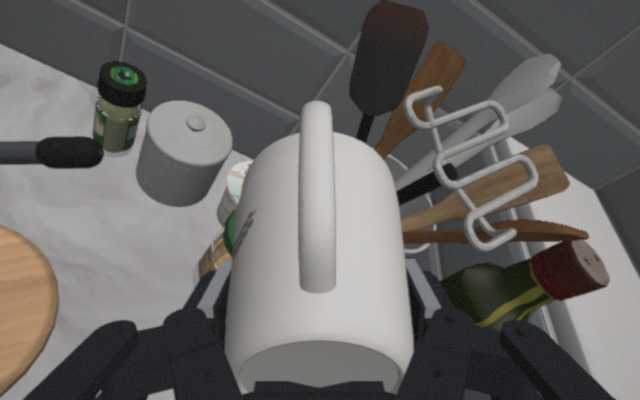

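View pics/t6c.png

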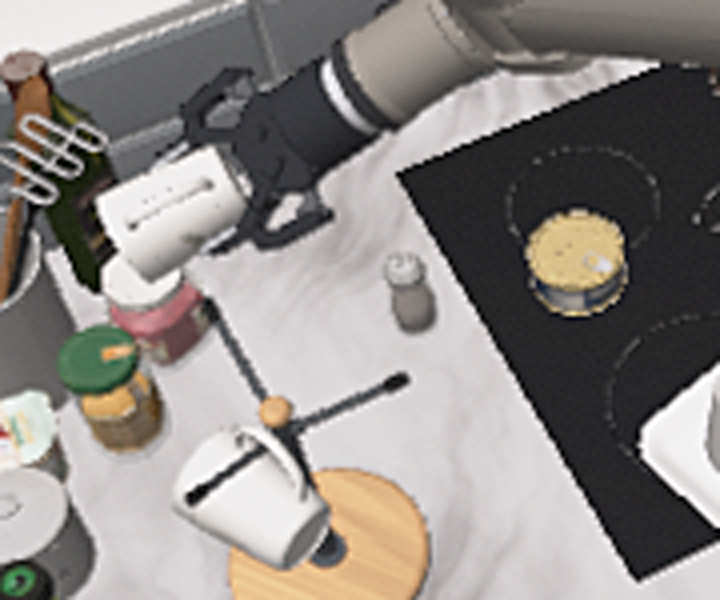

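View pics/s6c.png

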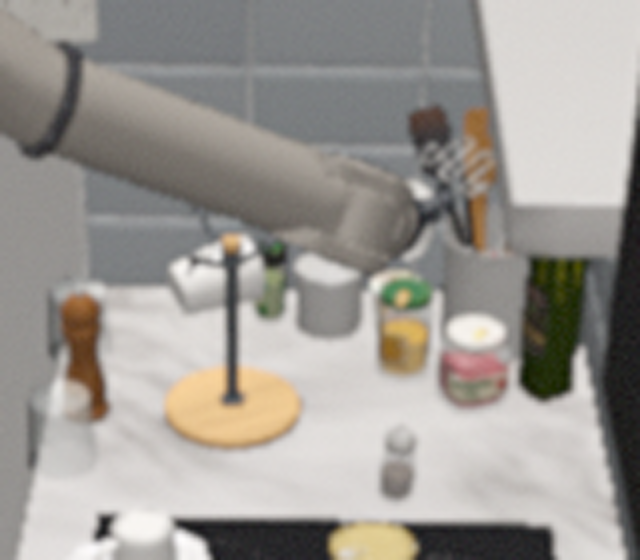

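Run:
```python
from near import *
w2,w6,t=load("w2"),load("w6"),load("t6")
tip2=(w2,437/2.6+260-.3,126/2.6+60-.3); tip6=(w6,101,153.0); tt=(load("top0"),102/6+175-.4,90/6+190-.4)
for l in([tip2,tip6],[tip2,tip6,tt],[tip6,tt]):
    p=tri(l);print(p,[(proj(f,p)[0]-[u,v]).round(1) for f,u,v in l])
# where does it sit in mug frame
o=w6["obs"];g=grasp(np.radians(20),1,-.0065,-.008);M=R.from_rotvec(o["orientation"])*g[1].inv()
for p in (tri([tip2,tip6]),tri([tip2,tip6,tt]),tri([tip6,tt])):
    print("tip in mug frame mm",(M.inv().apply(p-o["tcp_pos"])+g[0])*1e3, "dir in mug",M.inv().apply(peg(2)[0]))
s=w6["frame"];cv2.imwrite("pics/w6c.png",cv2.resize(s[90:230,0:240],None,fx=3.3,fy=3.3,interpolation=cv2.INTER_CUBIC)[:,:,::-1])
```

```text
[0.666 0.16  0.256] [array([-0. , -0.1]), array([0. , 0.3])]
[0.666 0.158 0.257] [array([-0.1,  0.4]), array([-4.7,  1.6]), array([-0.6, -0.3])]
[0.666 0.158 0.257] [array([-4.7,  2.5]), array([-0.6, -0.2])]
tip in mug frame mm [49.392 75.326 -9.093] dir in mug [-0.001 -1.     0.002]
tip in mug frame mm [50.198 75.58  -6.872] dir in mug [-0.001 -1.     0.002]
tip in mug frame mm [49.792 75.75  -6.918] dir in mug [-0.001 -1.     0.002]
```

View pics/w6c.png

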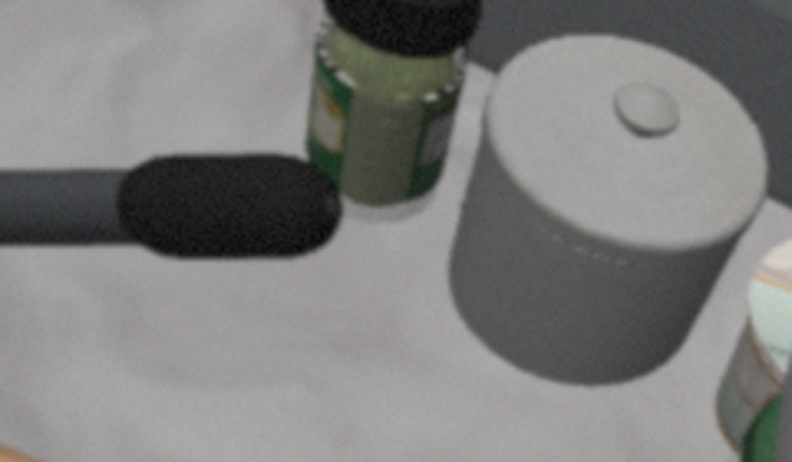

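Call:
{"op": "send_rows", "data": {
  "series": [
    [[-0.02, -0.0025, -0.001], [0, 0, 0]],
    [[-0.02, 0, 0], [0, 0, 0]],
    [[-0.015, 0, 0], [0, 0, 0]],
    [[-0.005, 0, 0], [0, 0, 0]],
    [[0, 0, 0], [0, 0, 0]]
  ]
}}

```text
clock: 12.28
tcp_pos: [0.7081, 0.1478, 0.2209]
orientation: [-2.095, -0.407, -0.511]
contact_force: [0.6, -0.2, -2.5]
grip_width: 0.0648
```

```bash
python3 snap.py wrist w7
python3 - <<'E'
from near import *
w=load("w7");o=w["obs"];g=grasp(np.radians(20),1,-.0065,-.008);M=R.from_rotvec(o["orientation"])*g[1].inv()
for p in([.666,.160,.256],[.666,.158,.257]): print("tip in mug mm",(M.inv().apply(np.array(p)-o["tcp_pos"])+g[0])*1e3)
s=w["frame"];cv2.imwrite("pics/w7c.png",cv2.resize(s[60:350,100:440],None,fx=2.3,fy=2,interpolation=cv2.INTER_CUBIC)[:,:,::-1])
E
```

```text
w7 t 12.275 q [ 0.673  0.804 -0.847  1.688 -0.696  0.762  0.949] tcp [0.7081 0.1478 0.2209] [-2.0947 -0.4072 -0.5109] w 0.0648
tip in mug mm [45.277 17.401 -9.265]
tip in mug mm [45.694 17.082 -7.092]
```

View pics/w7c.png

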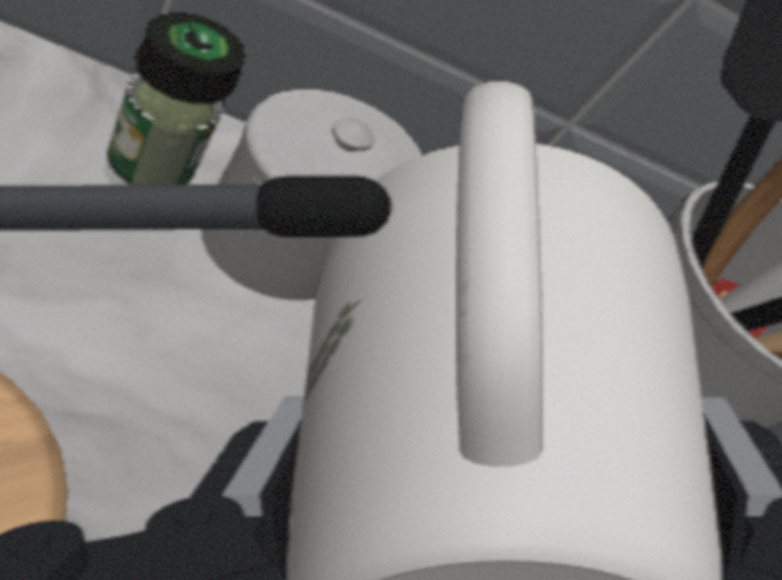

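Call:
{"op": "send_rows", "data": {
  "series": [
    [[-0.008, 0.0015, 0.0005], [0, 0, 0]],
    [[-0.01, 0, 0], [0, 0, 0]],
    [[-0.01, 0, 0], [0, 0, 0]],
    [[-0.007, 0, 0], [0, 0, 0]],
    [[0, 0, 0], [0, 0, 0]]
  ]
}}

```text
clock: 12.95
tcp_pos: [0.6778, 0.1443, 0.2013]
orientation: [-2.095, -0.407, -0.509]
contact_force: [-1.1, 0.3, -3.4]
grip_width: 0.065
```

```bash
python3 snap.py wrist w8
python3 - <<'E'
from near import *
w=load("w8");o=w["obs"];g=grasp(np.radians(20),1,-.0065,-.008);M=R.from_rotvec(o["orientation"])*g[1].inv()
print(o["contact_force"],o["moment"])
for p in([.666,.160,.256],[.666,.158,.257]): print("tip in mug mm",(M.inv().apply(np.array(p)-o["tcp_pos"])+g[0])*1e3)
s=w["frame"];cv2.imwrite("pics/w8c.png",cv2.resize(s[60:350,100:440],None,fx=2.3,fy=2,interpolation=cv2.INTER_CUBIC)[:,:,::-1])
E
```

```text
w8 t 12.95 q [ 0.718  0.809 -0.872  1.767 -0.713  0.721  1.006] tcp [0.6778 0.1443 0.2013] [-2.0945 -0.407  -0.5091] w 0.065
[-1.061  0.326 -3.377] [-1.503  0.376 -0.027]
tip in mug mm [ 46.938 -18.7    -9.09 ]
tip in mug mm [ 47.356 -19.018  -6.916]
```

View pics/w8c.png

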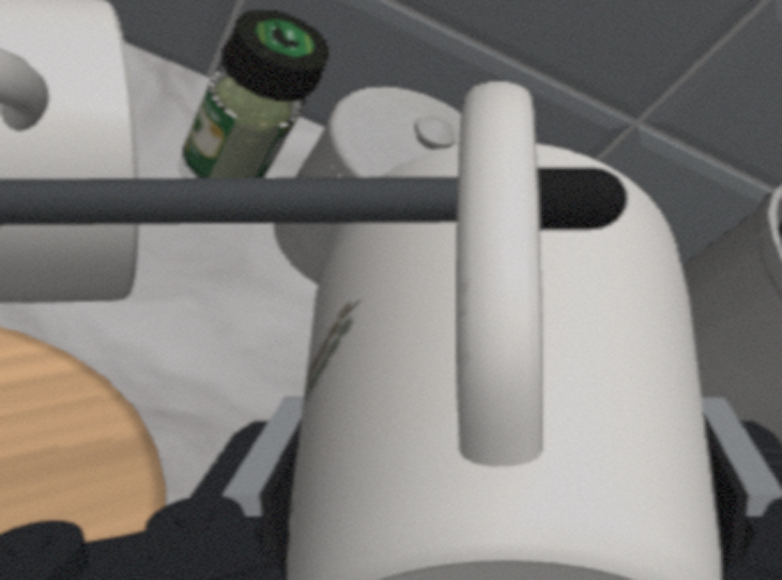

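Call:
{"op": "send_rows", "data": {
  "series": [
    [[-0.01, 0, 0], [0, 0, 0]],
    [[-0.01, 0, 0], [0, 0, 0]],
    [[0, 0.003, 0.001], [0, 0, 0]],
    [[0, 0.003, 0.001], [0, 0, 0]],
    [[0, 0, 0], [0, 0, 0]]
  ]
}}

```text
clock: 13.62
tcp_pos: [0.6649, 0.141, 0.1864]
orientation: [-2.094, -0.407, -0.51]
contact_force: [-0.4, -0.7, -3.3]
grip_width: 0.065
```

```bash
python3 snap.py wrist w9; python3 snap.py top t9
python3 - <<'E'
from near import *
w=load("w9");o=w["obs"];g=grasp(np.radians(20),1,-.0065,-.008);M=R.from_rotvec(o["orientation"])*g[1].inv()
print(o["contact_force"],o["moment"])
for p in([.666,.160,.256],[.666,.158,.257]): print("tip in mug mm",(M.inv().apply(np.array(p)-o["tcp_pos"])+g[0])*1e3)
a=w["frame"][:,:,::-1];b=cv2.resize(load("t9")["frame"][150:275,150:310],None,fx=3.2,fy=3.2,interpolation=cv2.INTER_CUBIC)[:,:,::-1]
cv2.imwrite("pics/t9c.png",b)
E
```

```text
w9 t 13.625 q [ 0.739  0.823 -0.88   1.801 -0.718  0.697  1.041] tcp [0.6649 0.141  0.1864] [-2.0945 -0.4073 -0.5104] w 0.065
t9 t 13.675 q [ 0.739  0.823 -0.88   1.802 -0.718  0.697  1.041] tcp [0.6648 0.1412 0.1866] [-2.0943 -0.4077 -0.5104] w 0.0647
[-0.387 -0.741 -3.315] [-1.485  0.368  0.035]
tip in mug mm [ 53.477 -37.647  -9.249]
tip in mug mm [ 53.894 -37.966  -7.076]
```

View pics/w9.png

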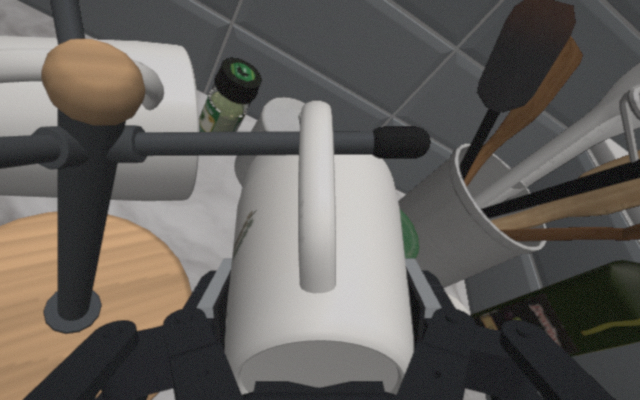

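View pics/t9c.png

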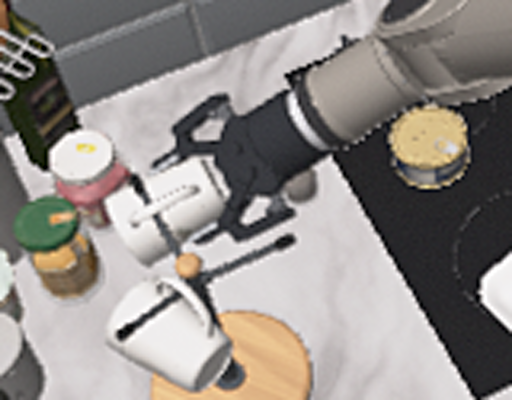

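Call:
{"op": "send_rows", "data": {
  "series": [
    [[0, 0.0015, 0.0005], [0, 0, 0]],
    [[0, 0, 0], [0, 0, 0]]
  ]
}}

```text
clock: 13.98
tcp_pos: [0.6653, 0.141, 0.1853]
orientation: [-2.094, -0.408, -0.51]
contact_force: [-0.4, 0.4, -3.0]
grip_width: 0.0649
```

Call:
{"op": "send_rows", "data": {
  "series": [
    [[0, 0.002, 0.001], [0, 0, 0]],
    [[0, 0, 0], [0, 0, 0]]
  ]
}}

```text
clock: 14.22
tcp_pos: [0.6661, 0.1415, 0.1839]
orientation: [-2.093, -0.409, -0.509]
contact_force: [-1.7, 0.7, -0.1]
grip_width: 0.0649
```

Call:
{"op": "send_rows", "data": {
  "series": [
    [[0, 0, 0], [0, 0, 0]],
    [[0, 0, 0], [0, 0, 0]],
    [[0, 0, 0], [0, 0, 0]],
    [[0, 0, 0], [0, 0, 0]]
  ],
  "fingers": 0
}}

```text
clock: 14.72
tcp_pos: [0.6664, 0.1405, 0.1833]
orientation: [-2.095, -0.408, -0.51]
contact_force: [0.1, -0.3, -0.4]
grip_width: 0.0854
```

```bash
python3 snap.py wrist w10
```

```text
w10 t 14.725 q [ 0.736  0.829 -0.877  1.798 -0.715  0.696  1.043] tcp [0.6664 0.1405 0.1833] [-2.0946 -0.4077 -0.5101] w 0.0854
```

View pics/w10.png

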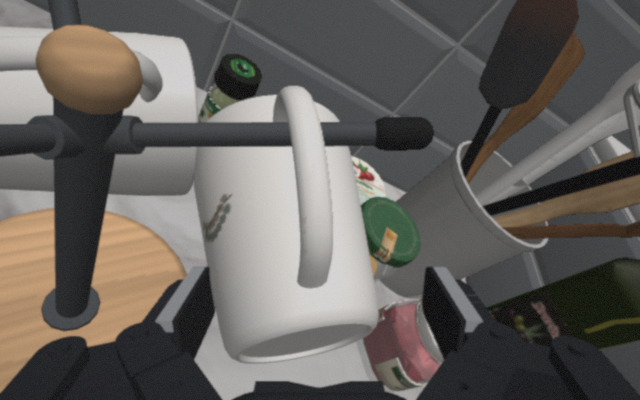

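Call:
{"op": "send_rows", "data": {
  "series": [
    [[-0.003, 0, -0.008], [0, 0, 0]],
    [[0, 0, -0.015], [0, 0, 0]],
    [[0, 0, -0.025], [0, 0, 0]],
    [[0, 0, -0.035], [0, 0, 0]],
    [[0, 0, -0.035], [0, 0, 0]],
    [[0, 0, 0], [0, 0, 0]]
  ]
}}

```text
clock: 15.52
tcp_pos: [0.6417, 0.0362, 0.2416]
orientation: [-2.099, -0.403, -0.516]
contact_force: [0.8, -0.5, -0.6]
grip_width: 0.0854
```

```bash
python3 snap.py wrist w11
```

```text
w11 t 15.525 q [ 0.895  0.728 -0.854  1.764 -0.677  0.916  1.021] tcp [0.6417 0.0362 0.2416] [-2.0988 -0.4034 -0.5161] w 0.0854
```

View pics/w11.png

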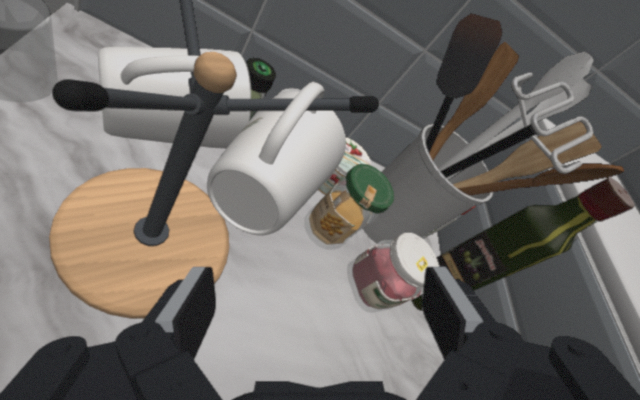

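Run:
```python
from near import *
o=load("w11")["obs"];xk,_=fitk();a=np.radians(25);g=grasp(a,0,-.0065,-.010)
p,Rt=tray([.494,-.207,.055],-151,a,0,-.0065,-.010,back=.12);print(p,Rt.as_matrix())
R0=R.from_rotvec(o["orientation"]);print(np.degrees((R0.inv()*Rt).magnitude()))
check(*interp(o["tcp_pos"],R0,p,Rt,5),g,xk,o["joints"])
p2,_=tray([.494,-.207,.055],-151,a,0,-.0065,-.010);print(ik(p2,Rt,xk,[np.loadtxt("kin.txt")[1,:7]]))
n=int(np.ceil(np.degrees((R0.inv()*Rt).magnitude())/5.5));rows,pe,Re=plan(o["tcp_pos"],o["orientation"],p,Rt.as_rotvec(),n)
show([(np.round(a,3).tolist(),b) for a,b in rows]);print(n)
```

```text
[ 0.458 -0.227  0.157] [[ 0.485 -0.793  0.37 ]
 [-0.875 -0.439  0.205]
 [-0.    -0.423 -0.906]]
84.1842336310919
 tcp [0.642 0.036 0.242] q [ 0.9   0.73 -0.85  1.76 -0.68  0.92  1.02] err 0.0 pegs mug/grip [[0.084, 0.063], [0.073, 0.159]] stem [0.096 0.147] mugzmin 0.181 gripzmin 0.213
 tcp [ 0.605 -0.016  0.225] q [ 0.98  0.61 -0.8   1.9  -0.76  0.82  0.91] err 0.0 pegs mug/grip [[0.084, 0.082], [0.125, 0.191]] stem [0.126 0.181] mugzmin 0.165 gripzmin 0.207
 tcp [ 0.568 -0.069  0.208] q [ 1.03  0.5  -0.73  2.01 -0.81  0.74  0.76] err 0.0 pegs mug/grip [[0.114, 0.117], [0.177, 0.225]] stem [0.175 0.217] mugzmin 0.150 gripzmin 0.203
 tcp [ 0.532 -0.122  0.191] q [ 1.03  0.39 -0.63  2.09 -0.8   0.67  0.56] err 0.0 pegs mug/grip [[0.162, 0.155], [0.237, 0.261]] stem [0.233 0.255] mugzmin 0.137 gripzmin 0.200
 tcp [ 0.495 -0.174  0.174] q [ 0.98  0.32 -0.5   2.14 -0.71  0.62  0.28] err 0.0 pegs mug/grip [[0.217, 0.196], [0.302, 0.299]] stem [0.295 0.296] mugzmin 0.126 gripzmin 0.198
 tcp [ 0.458 -0.227  0.157] q [ 0.88  0.27 -0.34  2.16 -0.55  0.57 -0.07] err 0.0 pegs mug/grip [[0.271, 
[... 239 characters left out ...]
9]))
[[[-0.014,0.007,-0.014],[-0.54,0.27,0.86]],[[-0.013,0.009,-0.014],[-0.54,0.27,0.86]],[[-0.012,0.01,-0.013],[-0.54,0.28,0.86]],[[-0.011,0.012,-0.013],[-0.55,0.27,0.86]],[[-0.01,0.013,-0.013],[-0.54,0.27,0.86]],[[-0.008,0.014,-0.012],[-0.54,0.27,0.86]],[[-0.007,0.016,-0.012],[-0.54,0.27,0.86]],[[-0.005,0.017,-0.011],[-0.54,0.27,0.86]],[[-0.004,0.018,-0.01],[-0.55,0.28,0.86]],[[-0.002,0.018,-0.01],[-0.54,0.27,0.86]],[[-0.001,0.019,-0.009],[-0.54,0.27,0.86]],[[0.001,0.019,-0.008],[-0.54,0.27,0.86]],[[0.002,0.019,-0.007],[-0.54,0.27,0.86]],[[0.004,0.019,-0.006],[-0.54,0.27,0.86]],[[0.006,0.019,-0.005],[-0.55,0.27,0.86]],[[0.007,0.019,-0.004],[-0.54,0.28,0.86]]] maxshift 0.019 maxturn 0.86
16
```

Call:
{"op": "send_rows", "data": {
  "series": [
    [[-0.014, 0.007, -0.014], [-0.54, 0.27, 0.86]],
    [[-0.013, 0.009, -0.014], [-0.54, 0.27, 0.86]],
    [[-0.012, 0.01, -0.013], [-0.54, 0.27, 0.86]],
    [[-0.011, 0.012, -0.013], [-0.54, 0.27, 0.86]],
    [[-0.01, 0.013, -0.013], [-0.54, 0.27, 0.86]],
    [[-0.008, 0.014, -0.012], [-0.54, 0.27, 0.86]],
    [[-0.007, 0.016, -0.012], [-0.54, 0.27, 0.86]],
    [[-0.005, 0.017, -0.011], [-0.54, 0.27, 0.86]],
    [[-0.004, 0.018, -0.01], [-0.54, 0.27, 0.86]],
    [[-0.002, 0.018, -0.01], [-0.54, 0.27, 0.86]],
    [[-0.001, 0.019, -0.009], [-0.54, 0.27, 0.86]],
    [[0.001, 0.019, -0.008], [-0.54, 0.27, 0.86]],
    [[0.002, 0.019, -0.007], [-0.54, 0.27, 0.86]],
    [[0.004, 0.019, -0.006], [-0.54, 0.27, 0.86]],
    [[0.006, 0.019, -0.005], [-0.54, 0.27, 0.86]],
    [[0.007, 0.019, -0.004], [-0.54, 0.27, 0.86]],
    [[0, 0, 0], [0, 0, 0]],
    [[0, 0, 0], [0, 0, 0]]
  ]
}}

```text
clock: 17.82
tcp_pos: [0.4582, -0.2216, 0.1561]
orientation: [-2.372, 1.381, -0.299]
contact_force: [0.0, 0.2, -0.8]
grip_width: 0.0854
```

```bash
python3 snap.py wrist w12; python3 snap.py side s12
python3 - <<'E'
from near import *
f=load("w12");o=f["obs"];a=np.radians(25)
M=R.from_rotvec(o["orientation"]);p,Rt=tray([.494,-.207,.055],-151,a,0,-.0065,-.010,back=.12)
print(M.inv().apply(p-o["tcp_pos"]),np.degrees((M.inv()*Rt).as_rotvec())/5)
s=f["frame"];cv2.imwrite("pics/w12c.png",cv2.resize(s[60:270,240:400],None,fx=2.8,fy=2.8,interpolation=cv2.INTER_CUBIC)[:,:,::-1])
s=load("s12")["frame"];cv2.imwrite("pics/s12c.png",cv2.resize(s[100:280,240:400],None,fx=3.3,fy=3.3,interpolation=cv2.INTER_CUBIC)[:,:,::-1])
E
```

```text
w12 t 17.825 q [ 0.871  0.274 -0.342  2.162 -0.555  0.58  -0.057] tcp [ 0.4582 -0.2216  0.1561] [-2.3721  1.3806 -0.2992] w 0.0854
s12 t 17.875 q [ 0.871  0.274 -0.342  2.161 -0.554  0.58  -0.058] tcp [ 0.4582 -0.2218  0.1561] [-2.3719  1.3813 -0.2994] w 0.0854
[ 0.005  0.002 -0.002] [-0.014  0.122  0.093]
```

View pics/w12c.png

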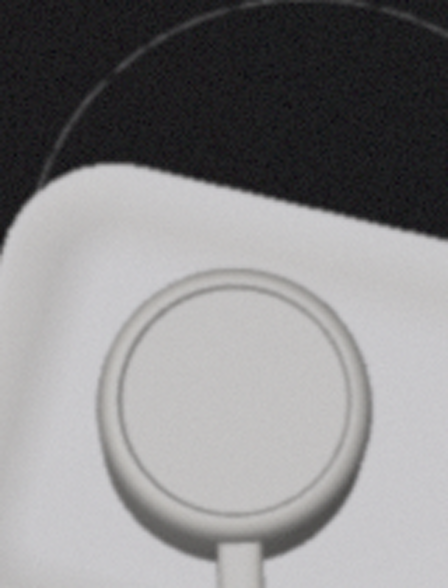

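View pics/s12c.png

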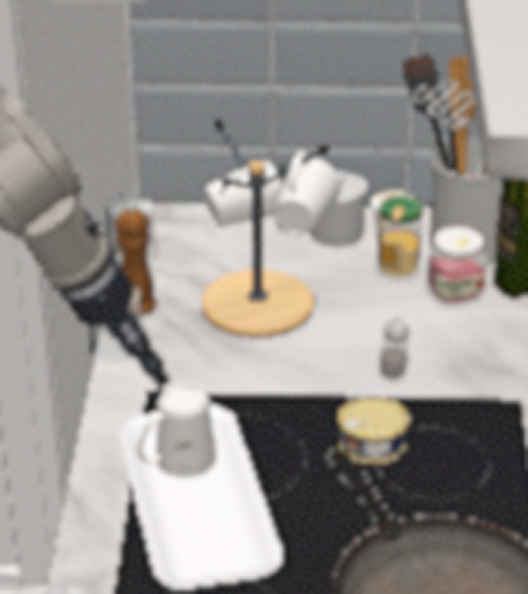

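Run:
```python
from near import *
f=load("w12");o=f["obs"];a=np.radians(25)
c=onz(f,323.3,202.6,.103);print(c)
h=onz(f,241/2.8+240-.3,560/2.8+60-.3,.085)-c;print("handle ang",np.degrees(np.arctan2(h[1],h[0])))
M=R.from_rotvec(o["orientation"])
for ang in(-151,-149):
  p,Rt=tray([c[0],c[1],.055],ang,a,0,-.0065,-.010)
  print(M.inv().apply(p-o["tcp_pos"]),np.degrees((M.inv()*Rt).as_rotvec())/5)
```

```text
[ 0.492 -0.206  0.103]
handle ang -147.67105671358942
[0.004 0.003 0.117] [-0.014  0.122  0.093]
[0.003 0.003 0.117] [-0.015 -0.047 -0.27 ]
```

View pics/w12.png

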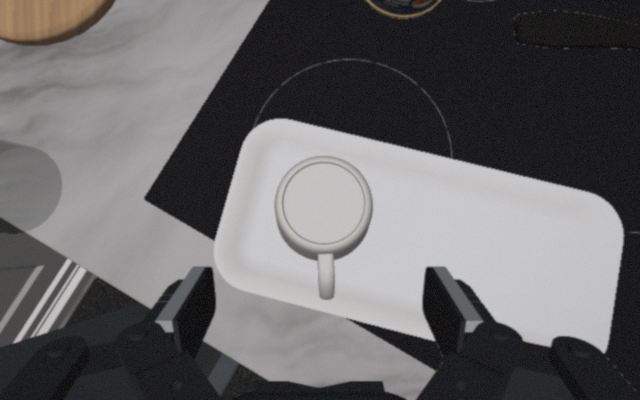

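Run:
```python
from near import *
f=load("w12");c=onz(f,323.3,202.6,.103)
for u,v,z in((326.3,262,.08),(327.5,280,.075),(328,292,.06),(328,292,.04)):
    h=onz(f,u,v,z)-c;print(np.hypot(*h[:2]),np.degrees(np.arctan2(h[1],h[0])))
```

```text
0.0364131804323014 -147.15723966370632
0.04843698092648001 -146.96716881752013
0.058134387558894 -146.95423842378017
0.06071426730430298 -146.74162733075573
```

Run:
```python
from near import *
f=load("w12");o=f["obs"];a=np.radians(25);M=R.from_rotvec(o["orientation"])
p,Rt=tray([.4925,-.206,.055],-148,a,0,-.0065,-.010)
print(M.inv().apply(p-o["tcp_pos"]),np.degrees((M.inv()*Rt).as_rotvec())/5)
print(Rt.inv().apply(p-o["tcp_pos"]))
```

```text
[0.004 0.003 0.118] [-0.016 -0.132 -0.451]
[0.005 0.003 0.118]
```

Call:
{"op": "send_rows", "data": {
  "series": [
    [[0.005, 0.003, 0.01], [0, -0.13, -0.45]],
    [[0, 0, 0.03], [0, 0, 0]],
    [[0, 0, 0.03], [0, 0, 0]],
    [[0, 0, 0.03], [0, 0, 0]],
    [[0, 0, 0.014], [0, 0, 0]],
    [[0, 0, 0.004], [0, 0, 0]],
    [[0, 0, 0], [0, 0, 0]]
  ]
}}

```text
clock: 18.8
tcp_pos: [0.5005, -0.2027, 0.0484]
orientation: [-2.399, 1.335, -0.298]
contact_force: [0.3, -0.3, -0.3]
grip_width: 0.0853
```

```bash
python3 snap.py wrist w13
python3 - <<'E'
from near import *
f=load("w13");o=f["obs"];a=np.radians(25);M=R.from_rotvec(o["orientation"])
p,Rt=tray([.4925,-.206,.055],-148,a,0,-.0065,-.010)
print(M.inv().apply(p-o["tcp_pos"]),np.degrees((M.inv()*Rt).as_rotvec())/5)
E
```

```text
w13 t 18.8 q [ 0.824  0.517 -0.402  2.162 -0.596  0.325  0.027] tcp [ 0.5005 -0.2027  0.0484] [-2.3986  1.3346 -0.2976] w 0.0853
[-0.001 -0.001  0.001] [-0.007 -0.027 -0.03 ]
```

View pics/w13.png

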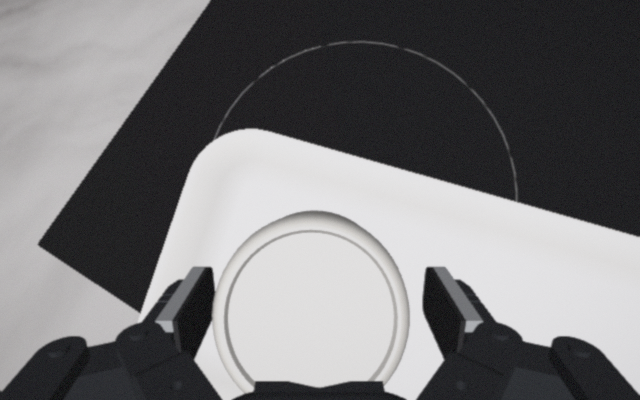

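Call:
{"op": "send_rows", "data": {
  "series": [
    [[-0.003, 0, 0], [0, 0, 0]],
    [[0, 0, 0], [0, 0, 0]]
  ]
}}

```text
clock: 19.1
tcp_pos: [0.4987, -0.1999, 0.0484]
orientation: [-2.399, 1.334, -0.298]
contact_force: [1.2, 1.3, 0.1]
grip_width: 0.0854
```

Call:
{"op": "send_rows", "data": {
  "series": [
    [[0, 0, 0], [0, 0, 0]],
    [[0, 0, 0], [0, 0, 0]],
    [[0, 0, 0], [0, 0, 0]],
    [[0, 0, 0], [0, 0, 0]],
    [[0, 0, 0], [0, 0, 0]],
    [[0, 0, 0], [0, 0, 0]],
    [[0, 0, 0], [0, 0, 0]]
  ],
  "fingers": 255,
  "grip_force": 60
}}

```text
clock: 19.98
tcp_pos: [0.4988, -0.2005, 0.0491]
orientation: [-2.399, 1.335, -0.299]
contact_force: [-7.8, -1.7, 15.6]
grip_width: 0.0651
```

Call:
{"op": "send_rows", "data": {
  "series": [
    [[0, -0.004, -0.009], [0, 0, 0]],
    [[0, -0.012, -0.027], [0, 0, 0]],
    [[0, -0.017, -0.036], [0, 0, 0]],
    [[0, -0.017, -0.036], [0, 0, 0]],
    [[0, -0.009, -0.019], [0, 0, 0]],
    [[0, 0, 0], [0, 0, 0]]
  ]
}}

```text
clock: 20.72
tcp_pos: [0.4991, -0.2, 0.1894]
orientation: [-2.4, 1.333, -0.301]
contact_force: [0.4, 0.1, -3.9]
grip_width: 0.0651
```

```bash
python3 snap.py wrist w14;python3 snap.py side s14;python3 snap.py top t14
python3 - <<'E'
from near import *
f=load("w14");print(f["obs"]["contact_force"])
th=np.radians([180,0,90,-90])
for xo,zt in((-.007,-.0065),(-.010,-.0065),(-.013,-.0065),(-.010,-.0095)):
    print(xo,zt,mugpts(f,np.radians(25),0,xo,zt,[(-.025,0,.048),(-.029,0,.048),(0,.025,.048),(0,-.025,.048),(-.0385,0,-.048)]).round(0).tolist())
a=cv2.resize(load("t14")["frame"][180:280,150:270],None,fx=5,fy=5,interpolation=cv2.INTER_CUBIC)[:,:,::-1]
cv2.imwrite("pics/t14c.png",a)
s=load("s14")["frame"];cv2.imwrite("pics/s14c.png",cv2.resize(s[100:280,240:400],None,fx=3.3,fy=3.3,interpolation=cv2.INTER_CUBIC)[:,:,::-1])
E
```

```text
w14 t 20.725 q [ 0.751  0.249 -0.301  2.091 -0.511  0.637 -0.16 ] tcp [ 0.4991 -0.2     0.1894] [-2.3998  1.3332 -0.3006] w 0.0651
s14 t 20.775 q [ 0.751  0.251 -0.302  2.092 -0.511  0.637 -0.159] tcp [ 0.4983 -0.1996  0.1879] [-2.3997  1.3337 -0.2971] w 0.065
t14 t 20.825 q [ 0.752  0.252 -0.302  2.093 -0.511  0.637 -0.159] tcp [ 0.4977 -0.1994  0.187 ] [-2.3993  1.3343 -0.2945] w 0.0649
[ 0.379  0.121 -3.871]
-0.007 -0.0065 [[317.0, 225.0], [317.0, 211.0], [403.0, 311.0], [231.0, 311.0], [318.0, 210.0]]
-0.01 -0.0065 [[317.0, 235.0], [317.0, 221.0], [403.0, 322.0], [231.0, 322.0], [318.0, 215.0]]
-0.013 -0.0065 [[317.0, 245.0], [317.0, 231.0], [404.0, 332.0], [230.0, 332.0], [318.0, 220.0]]
-0.01 -0.0095 [[317.0, 235.0], [317.0, 221.0], [406.0, 324.0], [228.0, 324.0], [318.0, 215.0]]
```

View pics/w14.png

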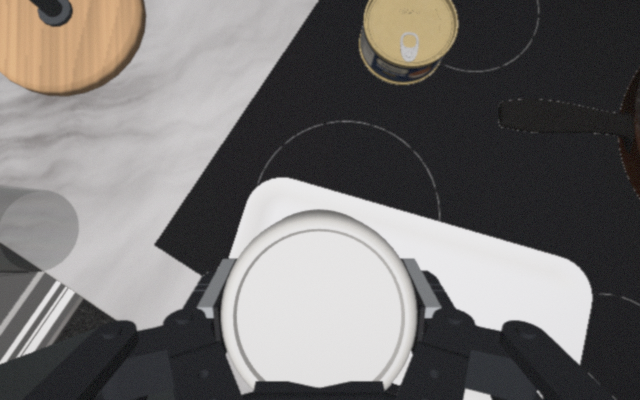

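View pics/t14c.png

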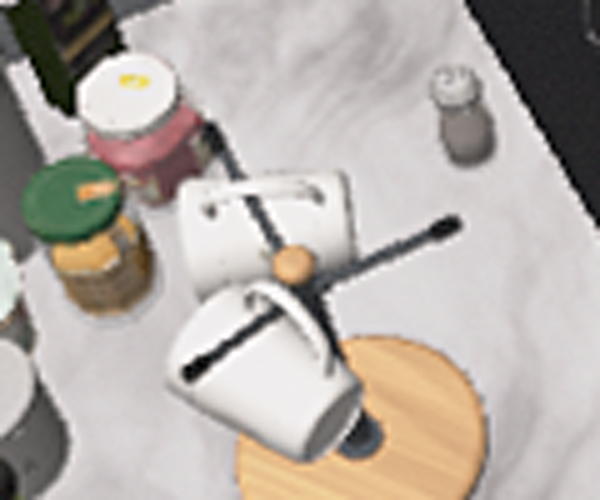

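View pics/s14c.png

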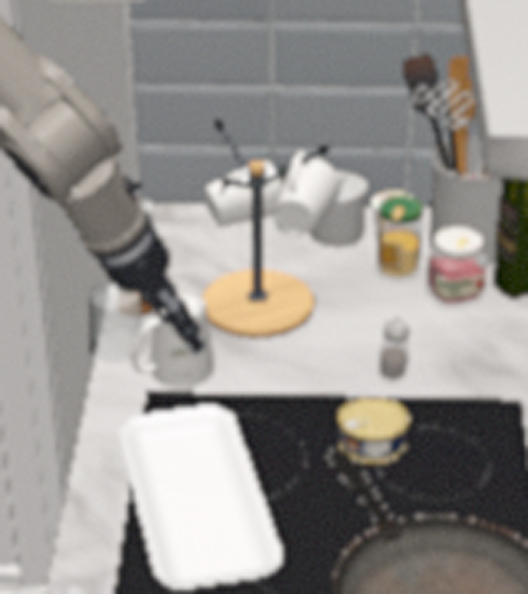

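Run:
```python
from near import *
T=load("t14");S=load("s14")
a=(T,345/5+150-.4,225/5+180-.4);b=(S,293/3.3+240-.4,210/3.3+100-.4)
p=tri([a,b]);print("mug2 foot ctr",p,proj(T,p)-a[1:],proj(S,p)-b[1:])
o=load("t14")["obs"];xk,_=fitk();an=np.radians(25);g=grasp(an,0,-.006,-.008)
psi=np.radians(18)
P=lambda s:toolpose(mugpose(1,s,psi),g)
p1,R1=P(.19);R0=R.from_rotvec(o["orientation"]);print(p1,R1.as_matrix(),np.degrees((R0.inv()*R1).magnitude()))
q=check(*interp(o["tcp_pos"],R0,p1,R1,6),g,xk,o["joints"])
p2,R2=P(.075);q=check(*interp(p1,R1,p2,R2,3),g,xk,q)
# wrist/elbow positions
for s in(.19,.075):
    pp,RR=P(s);print("wrist",pp-RR.as_matrix()[:,2]*.327, "axis pt .15 back",pp-RR.as_matrix()[:,2]*.15)
c,M=mugpose(1,.075,psi);print("mouth ctr",c+M.apply([0,0,-.048]),"mouth inner rim",c+M.apply([0,-.0385*-1*-1,-.048]),c+M.apply([0,.0385,-.048]))
```

```text
mug2 foot ctr [0.615 0.108 0.184] [[-0.68  -0.714]] [[-0.532  0.411]]
[ 0.476 -0.023  0.249] [[ 0.352  0.772  0.529]
 [ 0.791  0.057 -0.609]
 [-0.5    0.633 -0.591]] 153.22479238903648
 tcp [ 0.498 -0.199  0.187] q [ 0.75  0.25 -0.3   2.09 -0.51  0.64 -0.16] err 0.0 pegs mug/grip [[0.232, 0.204], [0.324, 0.308]] stem [0.319 0.303] mugzmin 0.145 gripzmin 0.223
 tcp [ 0.494 -0.17   0.197] q [ 0.57  0.2  -0.3   2.08 -0.13  0.68 -0.26] err 0.0 pegs mug/grip [[0.192, 0.174], [0.292, 0.279]] stem [0.289 0.274] mugzmin 0.148 gripzmin 0.239
 tcp [ 0.491 -0.141  0.208] q [ 0.39  0.16 -0.33  2.09  0.24  0.74 -0.35] err 0.0 pegs mug/grip [[0.154, 0.151], [0.255, 0.257]] stem [0.252 0.251] mugzmin 0.156 gripzmin 0.253
 tcp [ 0.487 -0.111  0.218] q [ 0.24  0.15 -0.4   2.12  0.56  0.84 -0.39] err 0.0 pegs mug/grip [[0.121, 0.097], [0.224, 0.204]] stem [0.22  0.194] mugzmin 0.167 gripzmin 0.252
 tcp [ 0.483 -0.082  0.228] q [ 0.1   0.15 -0.47  2.18  0.82  0.96 -0.38] err 0.0 pegs mug/grip [[0.092, 0.055], [0.199, 0.163]] stem [0.192 0.15 ] mugzmin 0.180 gripzmin 0.254
 tcp [ 0.48  -0.052  0.239] q 
[... 531 characters left out ...]
6  0.29 -0.76  2.31  1.25  1.26 -0.27] err 0.0 pegs mug/grip [[0.027, 0.035], [0.125, 0.101]] stem [0.121 0.083] mugzmin 0.189 gripzmin 0.210
 tcp [0.503 0.038 0.211] q [-0.12  0.38 -0.75  2.26  1.27  1.32 -0.32] err 0.0 pegs mug/grip [[0.014, 0.035], [0.089, 0.067]] stem [0.088 0.05 ] mugzmin 0.170 gripzmin 0.191
 tcp [0.517 0.068 0.192] q [-0.18  0.46 -0.74  2.21  1.29  1.36 -0.36] err 0.0 pegs mug/grip [[0.014, 0.035], [0.055, 0.04]] stem [0.055 0.03 ] mugzmin 0.150 gripzmin 0.171
wrist [0.303 0.176 0.442] axis pt .15 back [0.397 0.068 0.338]
wrist [0.344 0.267 0.385] axis pt .15 back [0.437 0.159 0.28 ]
mouth ctr [0.554 0.048 0.187] mouth inner rim [0.541 0.018 0.206] [0.568 0.079 0.168]
```

Run:
```python
from near import *
o=load("t14")["obs"];an=np.radians(25);g=grasp(an,0,-.006,-.008)
p1,R1=toolpose(mugpose(1,.175,np.radians(18)),g);print(p1)
rows,pe,Re=plan(o["tcp_pos"],o["orientation"],p1+[0,0,0],R1.as_rotvec(),30)
rr=[(np.round(a,3).tolist(),b) for a,b in rows]
show(rr[:15]);show(rr[15:])
```

```text
[ 0.482 -0.011  0.242]
[[[-0.006,-0.003,-0],[-0.47,0.05,-0.9]],[[-0.005,-0.004,-0.001],[-0.48,0.04,-0.91]],[[-0.005,-0.004,-0.001],[-0.47,0.05,-0.9]],[[-0.005,-0.004,-0.001],[-0.47,0.05,-0.91]],[[-0.004,-0.005,-0.001],[-0.48,0.04,-0.9]],[[-0.004,-0.005,-0.001],[-0.47,0.05,-0.9]],[[-0.004,-0.005,-0.002],[-0.48,0.04,-0.91]],[[-0.003,-0.006,-0.002],[-0.47,0.05,-0.9]],[[-0.003,-0.006,-0.002],[-0.47,0.05,-0.9]],[[-0.002,-0.006,-0.002],[-0.48,0.04,-0.91]],[[-0.002,-0.006,-0.003],[-0.47,0.05,-0.9]],[[-0.001,-0.006,-0.003],[-0.47,0.05,-0.91]],[[-0.001,-0.006,-0.003],[-0.48,0.04,-0.9]],[[-0,-0.006,-0.003],[-0.47,0.05,-0.9]],[[0,-0.006,-0.004],[-0.48,0.05,-0.91]]] maxshift 0.006 maxturn 0.91
[[[0.001,-0.005,-0.004],[-0.47,0.04,-0.9]],[[0.001,-0.005,-0.004],[-0.47,0.05,-0.91]],[[0.002,-0.005,-0.004],[-0.48,0.05,-0.9]],[[0.002,-0.004,-0.004],[-0.47,0.04,-0.9]],[[0.002,-0.004,-0.005],[-0.47,0.05,-0.91]],[[0.003,-0.004,-0.005],[-0.48,0.05,-0.9]],[[0.003,-0.003,-0.005],[-0.47,0.04,-0.9]],[[0.003,-0.003,-0.005],[-0.47,0.05,-0.91]],[[0.003,-0.002,-0.005],[-0.48,0.04,-0.9]],[[0.004,-0.002,-0.005],[-0.47,0.05,-0.91]],[[0.004,-0.002,-0.005],[-0.48,0.05,-0.9]],[[0.004,-0.001,-0.005],[-0.47,0.04,-0.9]],[[0.004,-0,-0.005],[-0.47,0.05,-0.91]],[[0.004,0,-0.005],[-0.48,0.05,-0.9]],[[0.004,0.001,-0.005],[-0.47,0.04,-0.9]]] maxshift 0.005 maxturn 0.91
```

Call:
{"op": "send_rows", "data": {
  "series": [
    [[-0.006, -0.003, 0], [-0.475, 0.045, -0.905]],
    [[-0.005, -0.004, -0.001], [-0.475, 0.045, -0.905]],
    [[-0.005, -0.004, -0.001], [-0.475, 0.045, -0.905]],
    [[-0.005, -0.004, -0.001], [-0.475, 0.045, -0.905]],
    [[-0.004, -0.005, -0.001], [-0.475, 0.045, -0.905]],
    [[-0.004, -0.005, -0.001], [-0.475, 0.045, -0.905]],
    [[-0.004, -0.005, -0.002], [-0.475, 0.045, -0.905]],
    [[-0.003, -0.006, -0.002], [-0.475, 0.045, -0.905]],
    [[-0.003, -0.006, -0.002], [-0.475, 0.045, -0.905]],
    [[-0.002, -0.006, -0.002], [-0.475, 0.045, -0.905]],
    [[-0.002, -0.006, -0.003], [-0.475, 0.045, -0.905]],
    [[-0.001, -0.006, -0.003], [-0.475, 0.045, -0.905]],
    [[-0.001, -0.006, -0.003], [-0.475, 0.045, -0.905]],
    [[0, -0.006, -0.003], [-0.475, 0.045, -0.905]],
    [[0, -0.006, -0.004], [-0.475, 0.045, -0.905]]
  ]
}}

```text
clock: 22.75
tcp_pos: [0.4887, -0.1026, 0.2127]
orientation: [2.79, 0.177, 0.203]
contact_force: [-0.2, -0.4, -3.7]
grip_width: 0.0647
```

Call:
{"op": "send_rows", "data": {
  "series": [
    [[0.001, -0.005, -0.004], [-0.475, 0.045, -0.905]],
    [[0.001, -0.005, -0.004], [-0.475, 0.045, -0.905]],
    [[0.002, -0.005, -0.004], [-0.475, 0.045, -0.905]],
    [[0.002, -0.004, -0.004], [-0.475, 0.045, -0.905]],
    [[0.002, -0.004, -0.005], [-0.475, 0.045, -0.905]],
    [[0.003, -0.004, -0.005], [-0.475, 0.045, -0.905]],
    [[0.003, -0.003, -0.005], [-0.475, 0.045, -0.905]],
    [[0.003, -0.003, -0.005], [-0.475, 0.045, -0.905]]
  ]
}}

```text
clock: 23.75
tcp_pos: [0.4862, -0.0524, 0.2281]
orientation: [2.271, 0.919, 0.104]
contact_force: [0.1, 0.1, -3.5]
grip_width: 0.0651
```

```bash
python3 snap.py top t15;python3 - <<'E'
from near import *
o=load("t15")["obs"];an=np.radians(25);g=grasp(an,0,-.006,-.008);xk,_=fitk()
p1,R1=toolpose(mugpose(1,.175,np.radians(18)),g);print(p1)
R0=R.from_rotvec(o["orientation"]);check(*interp(o["tcp_pos"],R0,p1,R1,2),g,xk,o["joints"])
n=int(np.ceil(np.degrees((R0.inv()*R1).magnitude())/5.1))
rows,pe,Re=plan(o["tcp_pos"],o["orientation"],p1,R1.as_rotvec(),n)
show([(np.round(a,3).tolist(),b) for a,b in rows])
E
```

```text
t15 t 23.75 q [-0.032  0.179 -0.487  2.214  0.952  1.039 -0.367] tcp [ 0.4862 -0.0524  0.2281] [2.2705 0.9193 0.1041] w 0.0651
[ 0.482 -0.011  0.242]
 tcp [ 0.486 -0.052  0.228] q [-0.03  0.18 -0.49  2.21  0.95  1.04 -0.37] err 0.0 pegs mug/grip [[0.068, 0.041], [0.173, 0.139]] stem [0.166 0.13 ] mugzmin 0.183 gripzmin 0.238
 tcp [ 0.484 -0.032  0.235] q [-0.11  0.19 -0.53  2.27  1.09  1.11 -0.3 ] err 0.0 pegs mug/grip [[0.062, 0.033], [0.164, 0.136]] stem [0.157 0.126] mugzmin 0.191 gripzmin 0.228
 tcp [ 0.482 -0.011  0.242] q [-0.13  0.21 -0.64  2.34  1.23  1.19 -0.22] err 0.0 pegs mug/grip [[0.043, 0.036], [0.148, 0.123]] stem [0.141 0.105] mugzmin 0.200 gripzmin 0.221
[[[0.003,-0.002,-0.005],[-0.48,0.05,-0.89]],[[0.003,-0.002,-0.005],[-0.47,0.05,-0.89]],[[0.003,-0.001,-0.005],[-0.48,0.05,-0.9]],[[0.004,-0.001,-0.005],[-0.47,0.05,-0.89]],[[0.003,-0,-0.005],[-0.48,0.04,-0.89]],[[0.004,0,-0.005],[-0.48,0.05,-0.89]],[[0.004,0.001,-0.005],[-0.47,0.05,-0.89]]] maxshift 0.005 maxturn 0.9
```

View pics/t15.png

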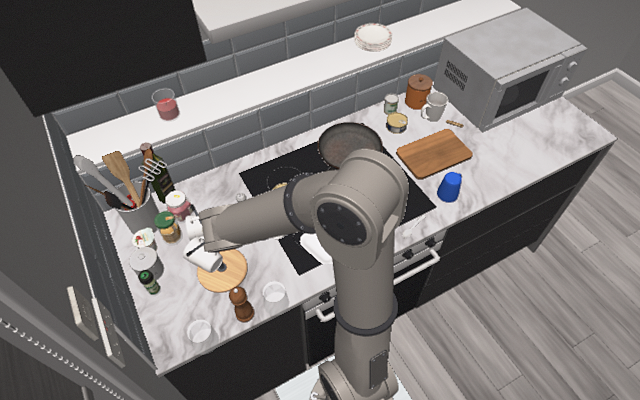

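Call:
{"op": "send_rows", "data": {
  "series": [
    [[0.003, -0.002, -0.005], [-0.475, 0.05, -0.89]],
    [[0.003, -0.002, -0.005], [-0.475, 0.05, -0.89]],
    [[0.003, -0.001, -0.005], [-0.475, 0.05, -0.89]],
    [[0.004, -0.001, -0.005], [-0.475, 0.05, -0.89]],
    [[0.003, 0, -0.005], [-0.475, 0.05, -0.89]],
    [[0.004, 0, -0.005], [-0.475, 0.05, -0.89]],
    [[0.004, 0.001, -0.005], [-0.475, 0.05, -0.89]],
    [[0, 0, 0], [0, 0, 0]],
    [[0, 0, 0], [0, 0, 0]]
  ]
}}

```text
clock: 24.92
tcp_pos: [0.4839, -0.012, 0.2433]
orientation: [1.699, 1.399, 0.03]
contact_force: [0.2, 0.5, -2.7]
grip_width: 0.0649
```

```bash
python3 snap.py wrist w16;python3 - <<'E'
from near import *
f=load("w16");o=f["obs"];an=np.radians(25);g=grasp(an,0,-.006,-.008)
p1,R1=toolpose(mugpose(1,.175,np.radians(18)),g)
R0=R.from_rotvec(o["orientation"]);print(R0.inv().apply(p1-o["tcp_pos"]),np.degrees((R0.inv()*R1).as_rotvec())/5)
d=peg(1)[0];print(proj(f,[AX+.115*d,AX+.08*d,AX+.175*d]))
E
```

```text
w16 t 24.925 q [-0.181  0.202 -0.576  2.338  1.222  1.175 -0.217] tcp [ 0.4839 -0.012   0.2433] [1.6994 1.3991 0.0298] w 0.0649
[ 0.001 -0.003 -0.001] [ 0.013  0.012 -0.071]
[[465.643 399.774]
 [550.808 399.451]
 [319.99  400.326]]
```

View pics/w16.png

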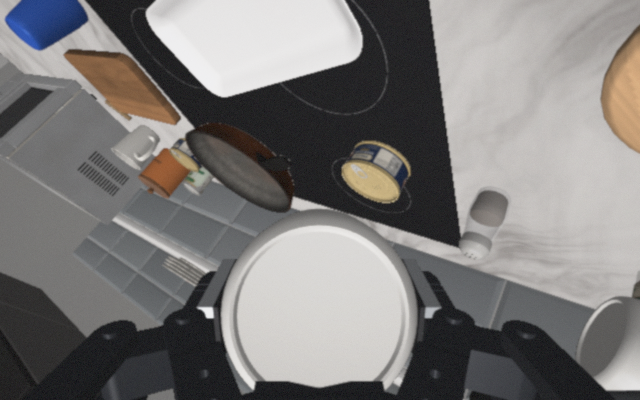

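```bash
python3 snap.py side s16;python3 snap.py top t16;python3 - <<'E'
from near import *
d=peg(1)[0];c,M=mugpose(1,.175,np.radians(18))
for n,(x0,x1,y0,y1) in {"s16":(270,390,110,210),"t16":(170,290,180,290)}.items():
    f=load(n);s=f["frame"];cv2.imwrite(f"pics/{n}c.png",cv2.resize(s[y0:y1,x0:x1],None,fx=5,fy=5,interpolation=cv2.INTER_CUBIC)[:,:,::-1])
    P=proj(f,[AX+.115*d,AX+.175*d,c,c+M.apply([.061,0,-.004]),c+M.apply([0,0,-.048])]);print(n,((P-[x0,y0])*5).round(0).tolist())
E
```

```text
s16 t 24.975 q [-0.181  0.202 -0.576  2.338  1.222  1.175 -0.217] tcp [ 0.484  -0.0121  0.2434] [1.6996 1.3987 0.0298] w 0.0646
t16 t 25.025 q [-0.18   0.202 -0.576  2.338  1.222  1.175 -0.216] tcp [ 0.484  -0.0122  0.2434] [1.6997 1.3985 0.0298] w 0.0647
s16 [[186.0, 224.0], [157.0, 220.0], [126.0, 266.0], [165.0, 206.0], [171.0, 296.0]]
t16 [[360.0, 221.0], [446.0, 184.0], [492.0, 245.0], [431.0, 167.0], [505.0, 191.0]]
```

View pics/s16c.png

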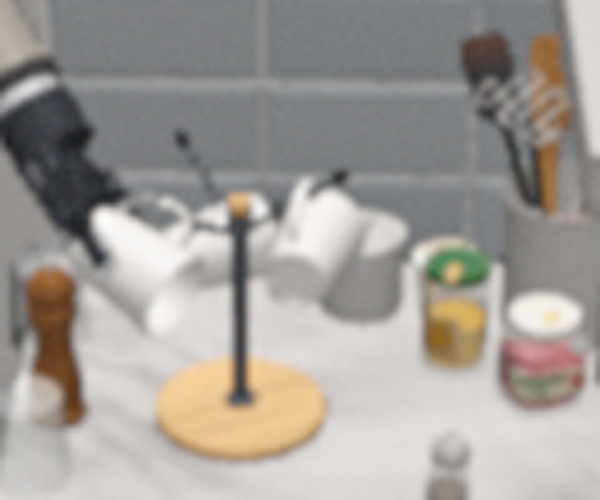

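View pics/t16c.png

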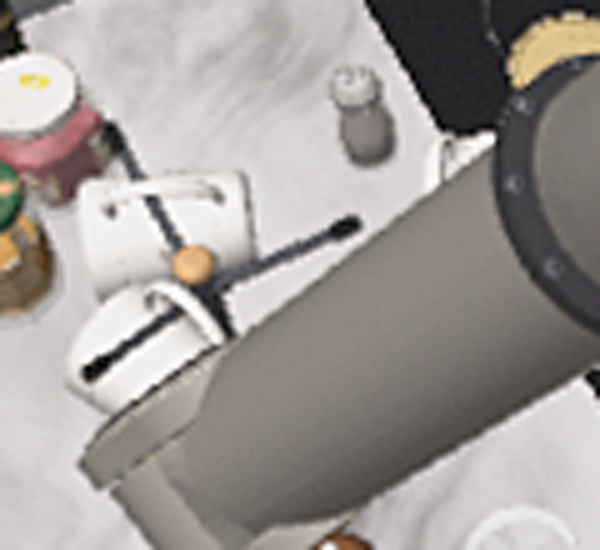

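Call:
{"op": "send_rows", "data": {
  "series": [
    [[0.001, -0.003, -0.001], [0, 0, -0.07]],
    [[0.015, 0, 0], [0, 0, 0]],
    [[0.015, 0, 0], [0, 0, 0]],
    [[0.01, 0, 0], [0, 0, 0]],
    [[0, 0, 0], [0, 0, 0]]
  ]
}}

```text
clock: 25.7
tcp_pos: [0.4957, 0.0221, 0.2205]
orientation: [1.694, 1.407, 0.026]
contact_force: [0.6, 1.1, -2.4]
grip_width: 0.0645
```

```bash
python3 snap.py side s17;python3 snap.py wrist w17;python3 - <<'E'
from near import *
d=peg(1)[0];f=load("s17");o=f["obs"];g=grasp(np.radians(25),0,-.006,-.008)
M=R.from_rotvec(o["orientation"])*g[1].inv();c=o["tcp_pos"]-M.apply(g[0])
for tip in (AX+.115*d,np.array([.5295,.057,.2581])): print("tip in mug mm",M.inv().apply(tip-c)*1e3)
x0,x1,y0,y1=285,345,130,180
cv2.imwrite("pics/s17c.png",cv2.resize(f["frame"][y0:y1,x0:x1],None,fx=12,fy=12,interpolation=cv2.INTER_CUBIC)[:,:,::-1])
P=proj(f,[AX+.115*d,c+M.apply([.047,0,-.004]),c+M.apply([.036,0,-.004]),c+M.apply([.058,0,-.004]),c+M.apply([.047,0,-.027]),c+M.apply([.047,0,.019]),AX]);print(((P-[x0,y0])*12).round(0).tolist())
E
```

```text
s17 t 25.7 q [-0.235  0.299 -0.59   2.296  1.235  1.231 -0.283] tcp [0.4957 0.0221 0.2205] [1.6939 1.4071 0.026 ] w 0.0645
w17 t 25.75 q [-0.235  0.298 -0.589  2.297  1.235  1.231 -0.283] tcp [0.4955 0.0214 0.2209] [1.6939 1.4062 0.0255] w 0.0647
tip in mug mm [47.453 18.138 -4.422]
tip in mug mm [49.816 20.611 -4.815]
[[267.0, 297.0], [244.0, 295.0], [229.0, 322.0], [259.0, 268.0], [295.0, 328.0], [194.0, 262.0], [392.0, 313.0]]
```

View pics/s17c.png

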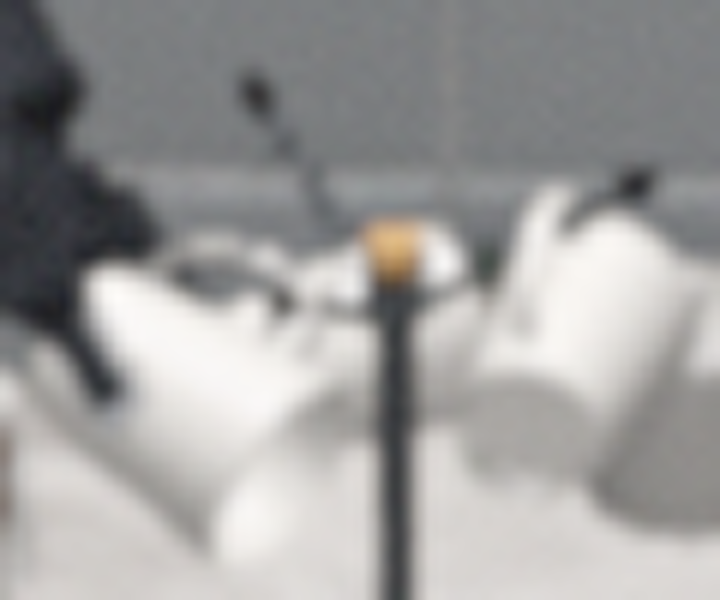

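View pics/w17.png

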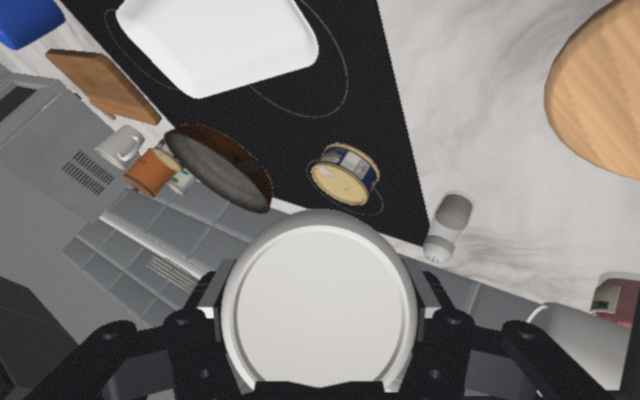

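Run:
```python
from near import *
f=load("s17");s=f["frame"][144:166,292:324]
cv2.imwrite("pics/s17d.png",cv2.resize(s,None,fx=24,fy=24,interpolation=cv2.INTER_NEAREST)[:,:,::-1])
```

```text
(no output)
```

View pics/s17d.png

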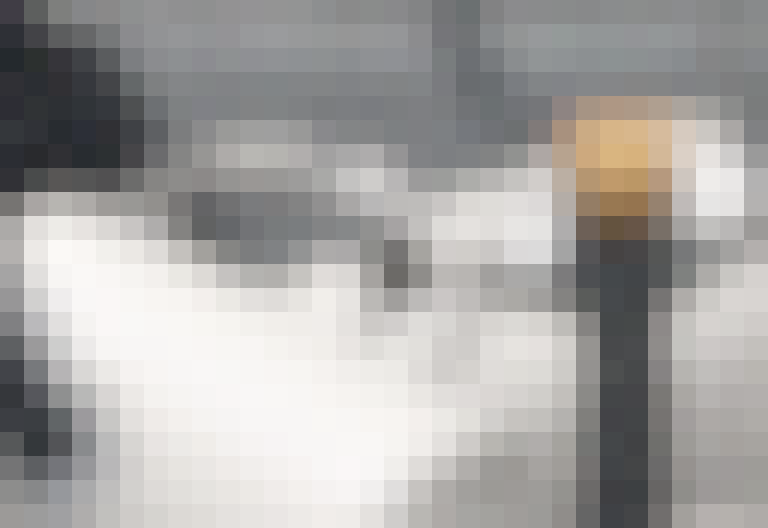

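Call:
{"op": "send_rows", "data": {
  "series": [
    [[0.004, 0.003, 0.002], [0, 0, 0]],
    [[0.005, 0, 0], [0, 0, 0]],
    [[0.004, 0, 0], [0, 0, 0]],
    [[0.003, 0, 0], [0, 0, 0]],
    [[0.003, 0, 0], [0, 0, 0]],
    [[0, 0, 0], [0, 0, 0]]
  ]
}}

```text
clock: 26.55
tcp_pos: [0.5056, 0.0352, 0.2125]
orientation: [1.694, 1.405, 0.026]
contact_force: [0.2, 0.1, -2.8]
grip_width: 0.0653
```

```bash
python3 snap.py side s18;python3 - <<'E'
from near import *
d=peg(1)[0];f=load("s18");o=f["obs"];g=grasp(np.radians(25),0,-.006,-.008);print(o["contact_force"],o["moment"])
M=R.from_rotvec(o["orientation"])*g[1].inv();c=o["tcp_pos"]-M.apply(g[0])
for tip in (AX+.115*d,np.array([.5295,.057,.2581])): print("tip in mug mm",M.inv().apply(tip-c)*1e3)
P=proj(f,[AX+.115*d,c+M.apply([.047,0,-.004]),c+M.apply([.036,0,-.004]),c+M.apply([.058,0,-.004]),c+M.apply([.047,0,-.027]),c+M.apply([.047,0,.019]),AX]);print(((P-[292,140])*24).round(0).tolist())
s=f["frame"][140:164,292:324]
cv2.imwrite("pics/s18d.png",cv2.resize(s,None,fx=24,fy=24,interpolation=cv2.INTER_NEAREST)[:,:,::-1])
E
```

```text
s18 t 26.55 q [-0.253  0.34  -0.587  2.269  1.246  1.25  -0.302] tcp [0.5056 0.0352 0.2125] [1.6941 1.4054 0.0263] w 0.0653
[ 0.202  0.112 -2.817] [ 1.032  0.992 -0.032]
tip in mug mm [45.354  0.327 -1.263]
tip in mug mm [47.715  2.802 -1.655]
[[365.0, 355.0], [381.0, 355.0], [351.0, 408.0], [410.0, 301.0], [482.0, 420.0], [280.0, 289.0], [616.0, 387.0]]
```

View pics/s18d.png

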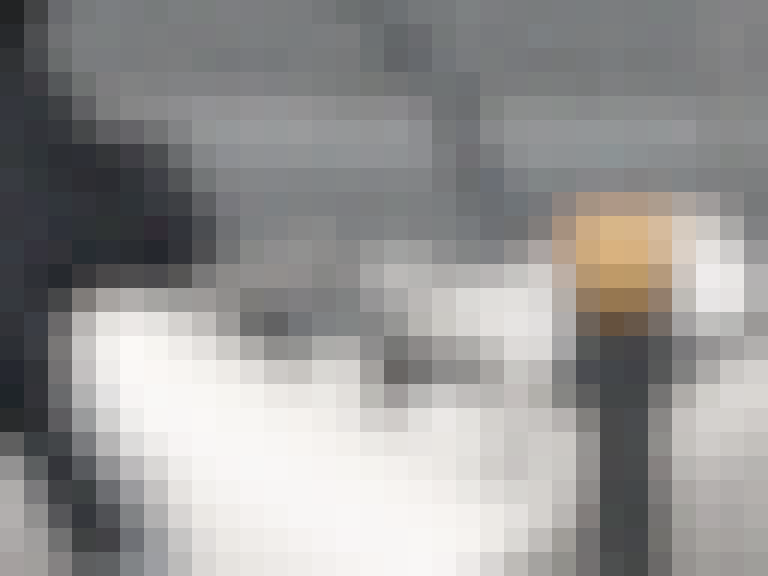

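Call:
{"op": "send_rows", "data": {
  "series": [
    [[0.005, 0, 0], [0, 0, 0]],
    [[0.005, 0, 0], [0, 0, 0]],
    [[0.005, 0, 0], [0, 0, 0]],
    [[0, 0, 0], [0, 0, 0]]
  ]
}}

```text
clock: 27.1
tcp_pos: [0.5109, 0.0473, 0.2048]
orientation: [1.694, 1.406, 0.026]
contact_force: [-0.4, 0.4, -3.3]
grip_width: 0.0645
```

```bash
python3 snap.py side s19;python3 snap.py top t19
python3 - <<'E'
from near import *
f=load("s19");s=f["frame"][140:164,292:324]
cv2.imwrite("pics/s19d.png",cv2.resize(s,None,fx=24,fy=24,interpolation=cv2.INTER_CUBIC)[:,:,::-1])
s=load("t19")["frame"];cv2.imwrite("pics/t19c.png",cv2.resize(s[180:290,170:290],None,fx=5,fy=5,interpolation=cv2.INTER_CUBIC)[:,:,::-1])
E
```

```text
s19 t 27.1 q [-0.271  0.373 -0.587  2.249  1.25   1.266 -0.32 ] tcp [0.5109 0.0473 0.2048] [1.6942 1.4057 0.0262] w 0.0645
t19 t 27.15 q [-0.271  0.373 -0.587  2.249  1.25   1.266 -0.32 ] tcp [0.5108 0.047  0.2049] [1.6942 1.4054 0.026 ] w 0.0642
```

View pics/s19d.png

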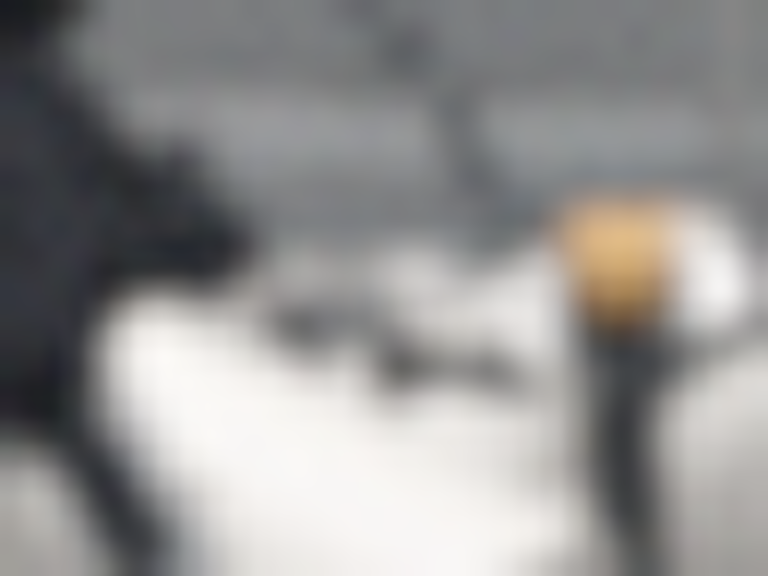

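View pics/t19c.png

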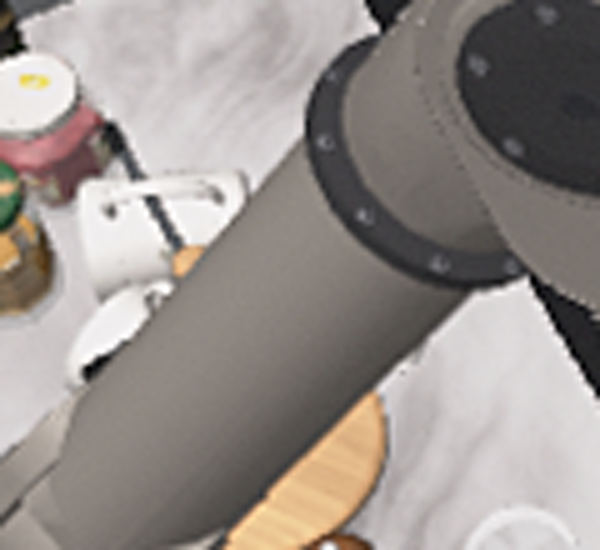

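Call:
{"op": "send_rows", "data": {
  "series": [
    [[0.006, 0, 0], [0, 0, 0]],
    [[0.006, 0, 0], [0, 0, 0]],
    [[0, -0.0025, 0.001], [0, 0, 0]],
    [[0, -0.0025, 0.001], [0, 0, 0]],
    [[0, 0, 0], [0, 0, 0]]
  ]
}}

```text
clock: 27.82
tcp_pos: [0.512, 0.0544, 0.1945]
orientation: [1.694, 1.405, 0.025]
contact_force: [0.4, -0.7, -3.5]
grip_width: 0.0649
```

Run:
```python
from near import *
from bench import r
d=peg(1)[0];o=r.get_obs();g=grasp(np.radians(25),0,-.006,-.008);print(o["contact_force"],o["moment"],o["joints"])
M=R.from_rotvec(o["orientation"])*g[1].inv();c=o["tcp_pos"]-M.apply(g[0])
for tip in (AX+.115*d,np.array([.5295,.057,.2581])): print("tip in mug mm",M.inv().apply(tip-c)*1e3)
print("handle elev",np.degrees(np.arcsin(M.as_matrix()[2,0])))
```

```text
[ 0.398 -0.651 -3.473] [1.102 0.964 0.023] [-0.287  0.403 -0.586  2.243  1.259  1.277 -0.348]
tip in mug mm [ 51.094 -26.144  -1.478]
tip in mug mm [ 53.457 -23.671  -1.867]
handle elev 55.39792890881562
```

Lower further in small steps until the peg takes the weight.

Call:
{"op": "send_rows", "data": {
  "series": [
    [[0, -0.0015, 0.0005], [0, 0, 0]],
    [[0, 0, 0], [0, 0, 0]]
  ]
}}

```text
clock: 28.08
tcp_pos: [0.5113, 0.0543, 0.1935]
orientation: [1.694, 1.405, 0.026]
contact_force: [-0.5, -0.2, -3.8]
grip_width: 0.0645
```

Call:
{"op": "send_rows", "data": {
  "series": [
    [[0, -0.0015, 0.0005], [0, 0, 0]],
    [[0, 0, 0], [0, 0, 0]]
  ]
}}

```text
clock: 28.32
tcp_pos: [0.5105, 0.054, 0.1924]
orientation: [1.694, 1.405, 0.027]
contact_force: [0.7, -0.0, -3.9]
grip_width: 0.0647
```

Call:
{"op": "send_rows", "data": {
  "series": [
    [[0, -0.0015, 0.0005], [0, 0, 0]],
    [[0, 0, 0], [0, 0, 0]]
  ]
}}

```text
clock: 28.58
tcp_pos: [0.5103, 0.054, 0.1918]
orientation: [1.694, 1.404, 0.028]
contact_force: [2.3, 1.0, 1.7]
grip_width: 0.0647
```

```bash
python3 snap.py side s20
python3 - <<'E'
from near import *
f=load("s20");o=f["obs"];print(o["contact_force"])
d=peg(1)[0];g=grasp(np.radians(25),0,-.006,-.008)
M=R.from_rotvec(o["orientation"])*g[1].inv();c=o["tcp_pos"]-M.apply(g[0])
for tip in (AX+.115*d,np.array([.5295,.057,.2581])): print("tip in mug mm",M.inv().apply(tip-c)*1e3)
s=f["frame"][130:180,285:345]
cv2.imwrite("pics/s20d.png",cv2.resize(s,None,fx=12,fy=12,interpolation=cv2.INTER_CUBIC)[:,:,::-1])
E
```

```text
s20 t 28.575 q [-0.289  0.407 -0.586  2.25   1.264  1.277 -0.361] tcp [0.5103 0.054  0.1918] [1.6935 1.4039 0.0283] w 0.0647
[2.253 1.004 1.694]
tip in mug mm [ 54.364 -26.499  -1.989]
tip in mug mm [ 56.721 -24.022  -2.384]
```

View pics/s20d.png

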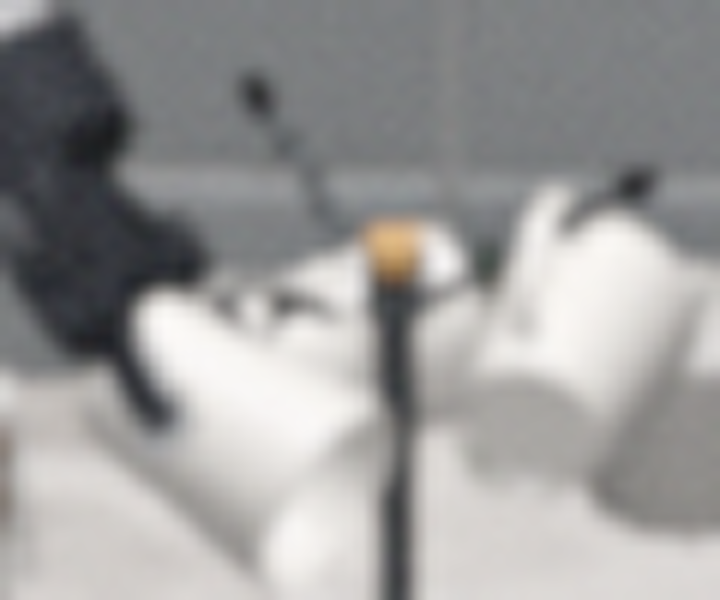

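Call:
{"op": "send_rows", "data": {
  "series": [
    [[0, 0, 0], [0, 0, 0]],
    [[0, 0, 0], [0, 0, 0]],
    [[0, 0, 0], [0, 0, 0]],
    [[0, 0, 0], [0, 0, 0]]
  ],
  "fingers": 0
}}

```text
clock: 29.12
tcp_pos: [0.5093, 0.0534, 0.1909]
orientation: [1.694, 1.405, 0.026]
contact_force: [-0.6, 1.2, 0.2]
grip_width: 0.0853
```

```bash
python3 snap.py side s21;python3 snap.py wrist w21
python3 - <<'E'
from near import *
f=load("s21");s=f["frame"][130:180,285:345]
cv2.imwrite("pics/s21d.png",cv2.resize(s,None,fx=12,fy=12,interpolation=cv2.INTER_CUBIC)[:,:,::-1])
E
```

```text
s21 t 29.125 q [-0.289  0.408 -0.586  2.251  1.262  1.276 -0.361] tcp [0.5093 0.0534 0.1909] [1.6943 1.4051 0.0256] w 0.0853
w21 t 29.175 q [-0.289  0.408 -0.586  2.251  1.262  1.276 -0.361] tcp [0.5093 0.0536 0.1908] [1.6943 1.4054 0.0258] w 0.0852
```

View pics/s21d.png

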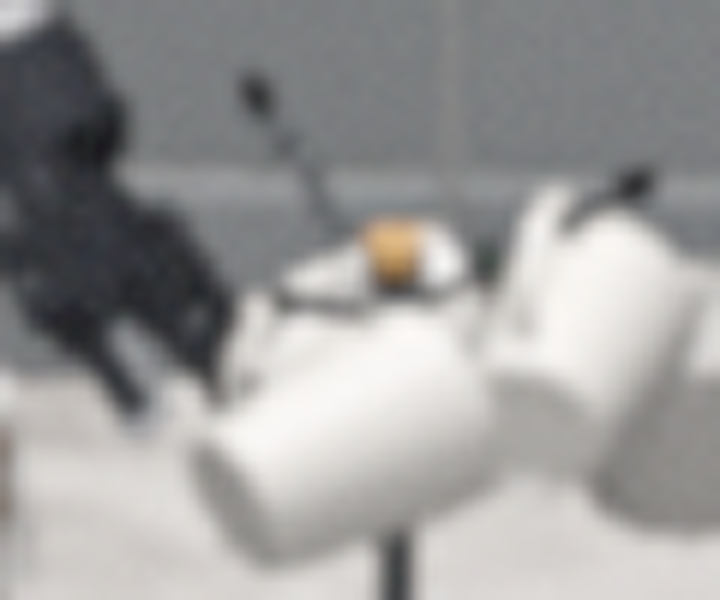

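View pics/w21.png

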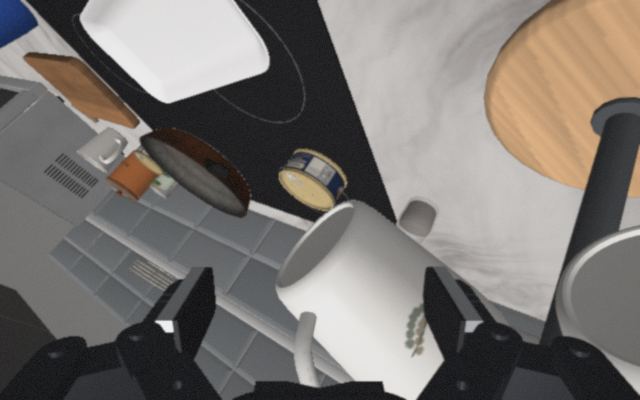

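Call:
{"op": "send_rows", "data": {
  "series": [
    [[0, 0, 0], [0, 0, 0]],
    [[0, 0, 0], [0, 0, 0]],
    [[0, 0, 0], [0, 0, 0]],
    [[0, 0, 0], [0, 0, 0]]
  ]
}}

```text
clock: 29.72
tcp_pos: [0.5095, 0.0536, 0.1909]
orientation: [1.694, 1.405, 0.026]
contact_force: [-2.7, 0.7, -1.2]
grip_width: 0.0854
```

```bash
python3 snap.py side s22;python3 snap.py wrist w22; python3 snap.py top t22
python3 - <<'E'
from near import *
f=load("s22");s=f["frame"][130:180,285:345]
cv2.imwrite("pics/s22d.png",cv2.resize(s,None,fx=12,fy=12,interpolation=cv2.INTER_CUBIC)[:,:,::-1])
E
```

```text
s22 t 29.725 q [-0.289  0.408 -0.586  2.251  1.263  1.276 -0.361] tcp [0.5095 0.0536 0.1909] [1.6943 1.4051 0.0261] w 0.0854
w22 t 29.775 q [-0.289  0.408 -0.586  2.251  1.263  1.276 -0.361] tcp [0.5095 0.0536 0.1909] [1.6943 1.4051 0.0262] w 0.0858
t22 t 29.825 q [-0.289  0.408 -0.586  2.251  1.263  1.276 -0.361] tcp [0.5095 0.0536 0.191 ] [1.6943 1.405  0.0261] w 0.0855
```

View pics/s22d.png

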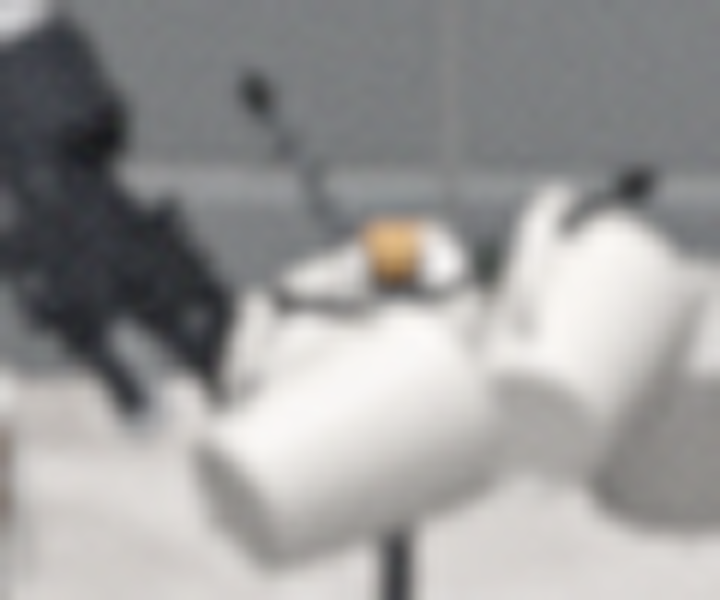

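View pics/w22.png

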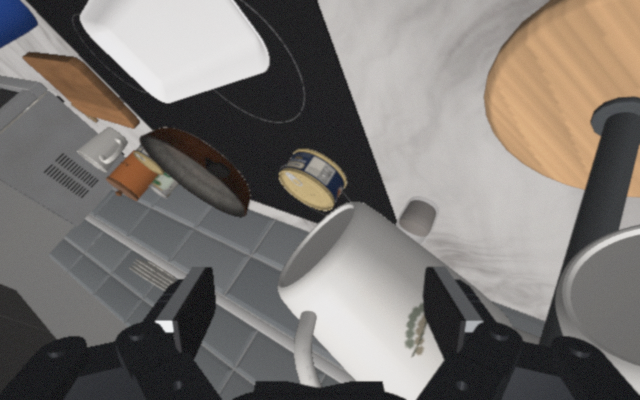

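View pics/t22.png

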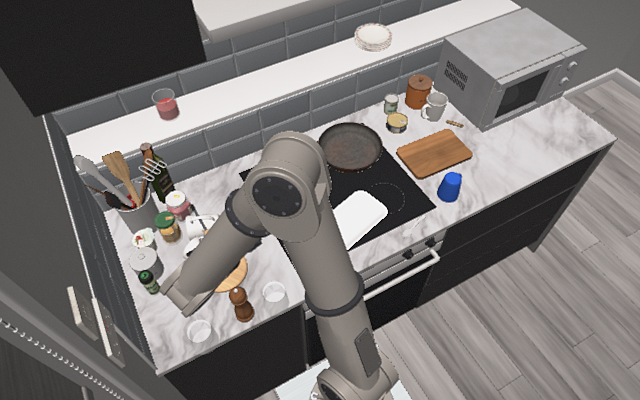

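Run:
```python
from near import *
f=load("s22");s=f["frame"][145:180,297:332]
cv2.imwrite("pics/s22e.png",cv2.resize(s,None,fx=17,fy=17,interpolation=cv2.INTER_LANCZOS4)[:,:,::-1])
f=load("w22");s=f["frame"][180:400,180:500]
cv2.imwrite("pics/w22e.png",cv2.resize(s,None,fx=2.5,fy=2.5,interpolation=cv2.INTER_CUBIC)[::-1,::-1,::-1])
f=load("t22");s=f["frame"][200:280,160:260]
cv2.imwrite("pics/t22e.png",cv2.resize(s,None,fx=7,fy=7,interpolation=cv2.INTER_CUBIC)[:,:,::-1])
d=peg(1)[0];print(((proj(load("s22"),[AX,AX+.115*d,AX+.09*d])-[297,145])*17).round(), proj(load("w22"),[AX+.115*d,AX+.05*d,AX]).round())
```

```text
[[351. 189.]
 [174. 166.]
 [214. 172.]] [[253. 428.]
 [412. 428.]
 [534. 428.]]
```

View pics/s22e.png

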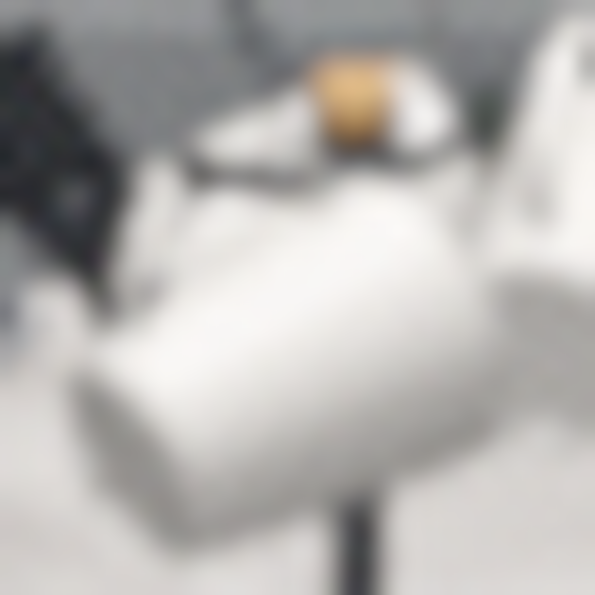

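View pics/w22e.png

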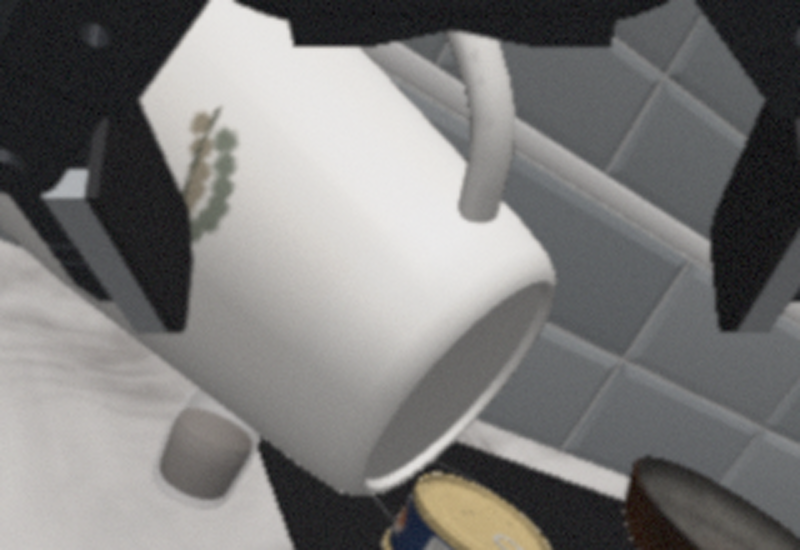

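View pics/t22e.png

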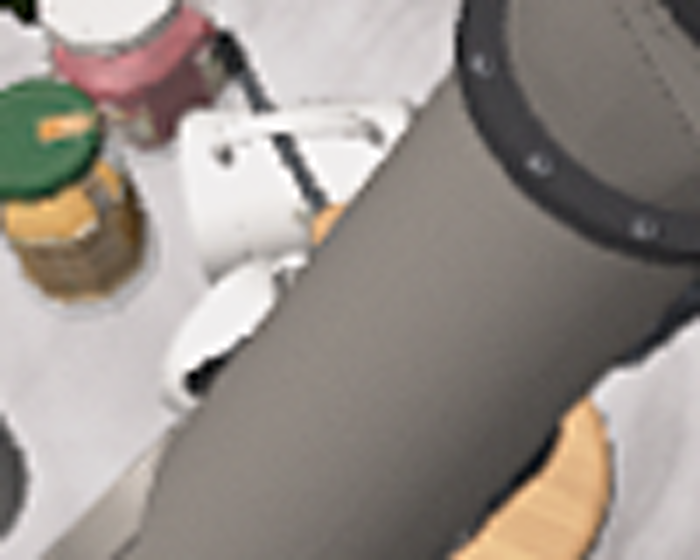

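Call:
{"op": "send_rows", "data": {
  "series": [
    [[0.003, 0, -0.004], [0, 0, 0]],
    [[0, 0, -0.008], [0, 0, 0]],
    [[0, 0, -0.01], [0, 0, 0]],
    [[0, 0, 0], [0, 0, 0]]
  ]
}}

```text
clock: 30.38
tcp_pos: [0.499, 0.0705, 0.2032]
orientation: [1.694, 1.405, 0.029]
contact_force: [0.6, 0.0, -0.5]
grip_width: 0.085
```

```bash
python3 snap.py side s23;python3 snap.py wrist w23
python3 - <<'E'
from near import *
f=load("s23");s=f["frame"][130:180,285:345]
cv2.imwrite("pics/s23e.png",cv2.resize(s,None,fx=12,fy=12,interpolation=cv2.INTER_LANCZOS4)[:,:,::-1])
f=load("w23");cv2.imwrite("pics/w23e.png",f["frame"][::-1,::-1,::-1])
E
```

```text
s23 t 30.375 q [-0.314  0.387 -0.609  2.24   1.217  1.305 -0.348] tcp [0.499  0.0705 0.2032] [1.6937 1.4053 0.0288] w 0.085
w23 t 30.425 q [-0.314  0.388 -0.608  2.24   1.217  1.305 -0.349] tcp [0.499  0.0699 0.203 ] [1.6939 1.4049 0.0277] w 0.0859
```

View pics/s23e.png

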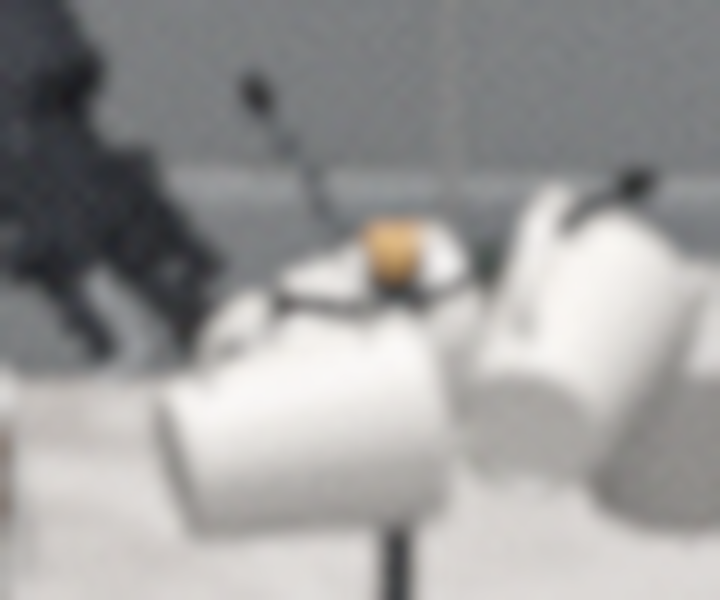

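View pics/w23e.png

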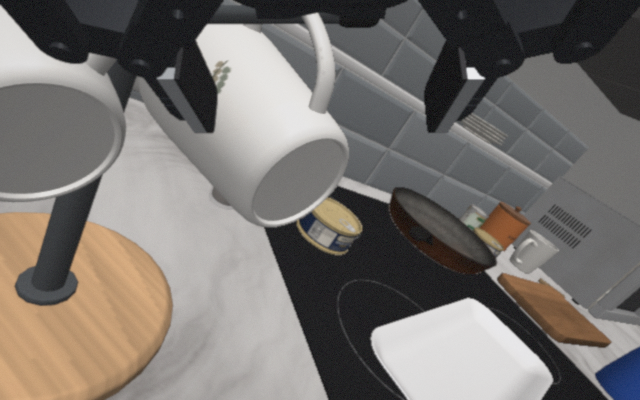

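Call:
{"op": "send_rows", "data": {
  "series": [
    [[0, 0, -0.01], [0, 0, 0]],
    [[0, 0, -0.015], [0, 0, 0]],
    [[0, 0, -0.02], [0, 0, 0]],
    [[0, 0, 0], [0, 0, 0]]
  ]
}}

```text
clock: 30.98
tcp_pos: [0.475, 0.0988, 0.23]
orientation: [1.693, 1.406, 0.03]
contact_force: [0.3, -0.2, -0.9]
grip_width: 0.0853
```

```bash
python3 snap.py side s24;python3 snap.py wrist w24
python3 - <<'E'
from near import *
f=load("s24");s=f["frame"][130:180,285:345]
cv2.imwrite("pics/s24e.png",cv2.resize(s,None,fx=12,fy=12,interpolation=cv2.INTER_LANCZOS4)[:,:,::-1])
f=load("w24");cv2.imwrite("pics/w24e.png",f["frame"][::-1,::-1,::-1])
E
```

```text
s24 t 30.975 q [-0.358  0.34  -0.653  2.219  1.127  1.361 -0.318] tcp [0.475  0.0988 0.23  ] [1.6935 1.4065 0.0305] w 0.0853
w24 t 31.025 q [-0.357  0.341 -0.651  2.22   1.128  1.361 -0.319] tcp [0.4751 0.0977 0.2295] [1.6938 1.4056 0.0286] w 0.0854
```

View pics/s24e.png

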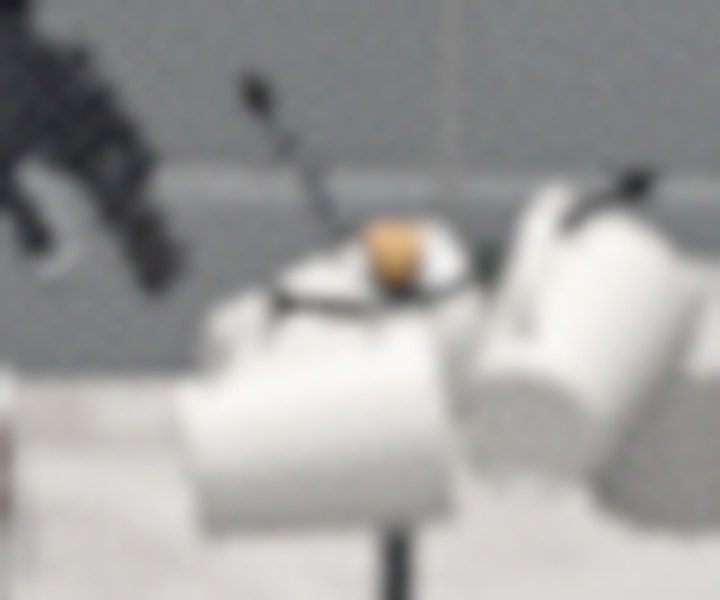

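View pics/w24e.png

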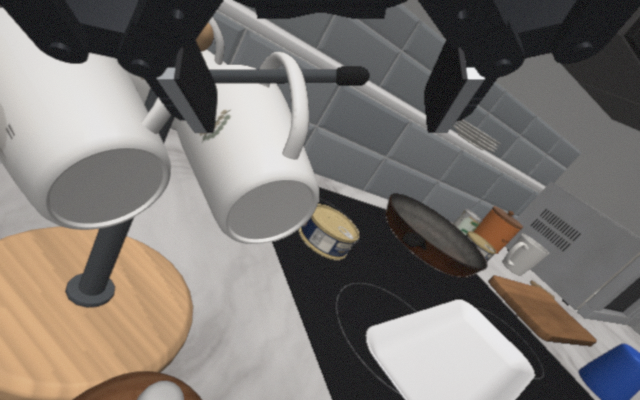

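Call:
{"op": "send_rows", "data": {
  "series": [
    [[-0.008, 0.01, -0.01], [0, 0, 0]],
    [[-0.012, 0.015, -0.015], [0, 0, 0]],
    [[-0.015, 0.019, -0.018], [0, 0, 0]],
    [[-0.015, 0.019, -0.018], [0, 0, 0]],
    [[-0.01, 0.013, -0.012], [0, 0, 0]],
    [[0, 0, 0], [0, 0, 0]]
  ]
}}

```text
clock: 31.82
tcp_pos: [0.4742, 0.098, 0.3511]
orientation: [1.696, 1.402, 0.028]
contact_force: [-0.2, -0.5, -0.4]
grip_width: 0.0854
```

```bash
python3 snap.py side s25;python3 snap.py wrist w25;python3 snap.py top t25
python3 - <<'E'
from near import *
f=load("s25");s=f["frame"][130:180,285:345]
cv2.imwrite("pics/s25e.png",cv2.resize(s,None,fx=12,fy=12,interpolation=cv2.INTER_LANCZOS4)[:,:,::-1])
f=load("w25");cv2.imwrite("pics/w25e.png",f["frame"][::-1,::-1,::-1])
print(R.from_rotvec(f["obs"]["orientation"]).as_matrix())
E
```

```text
s25 t 31.825 q [-0.295  0.126 -0.669  2.104  0.994  1.417 -0.009] tcp [0.4742 0.098  0.3511] [1.6956 1.4024 0.0281] w 0.0854
w25 t 31.875 q [-0.295  0.128 -0.669  2.106  0.993  1.416 -0.01 ] tcp [0.4739 0.0977 0.35  ] [1.6951 1.4036 0.026 ] w 0.0856
t25 t 31.925 q [-0.295  0.128 -0.669  2.106  0.993  1.416 -0.01 ] tcp [0.4737 0.0976 0.3494] [1.6946 1.4046 0.0246] w 0.0855
[[ 0.353  0.771  0.53 ]
 [ 0.79   0.057 -0.61 ]
 [-0.501  0.634 -0.589]]
```

View pics/s25e.png

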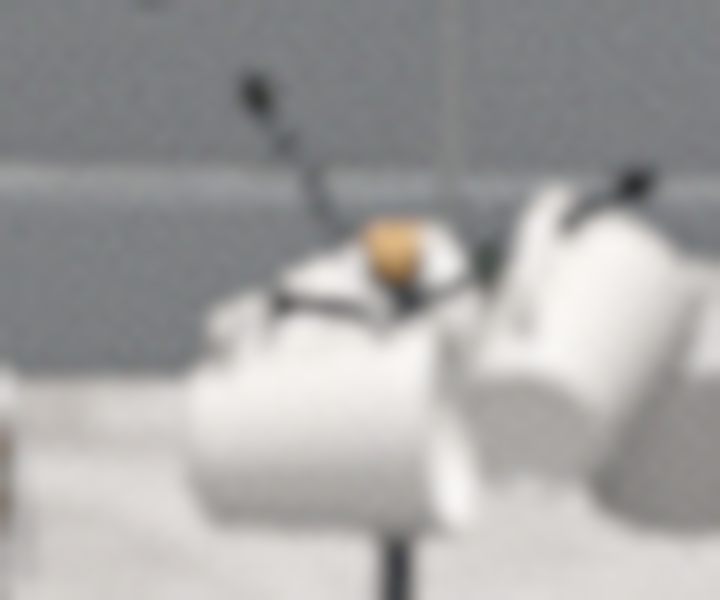

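View pics/w25e.png

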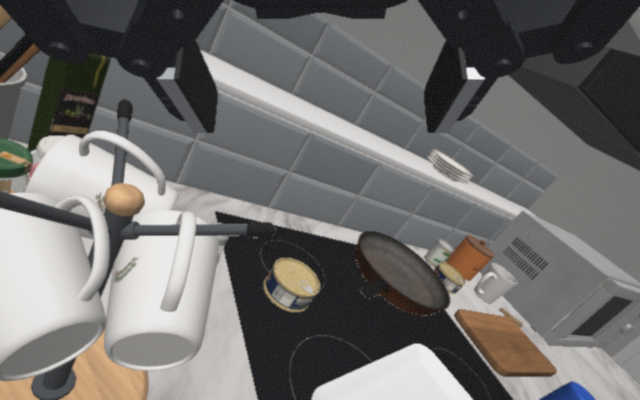

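View pics/t25.png

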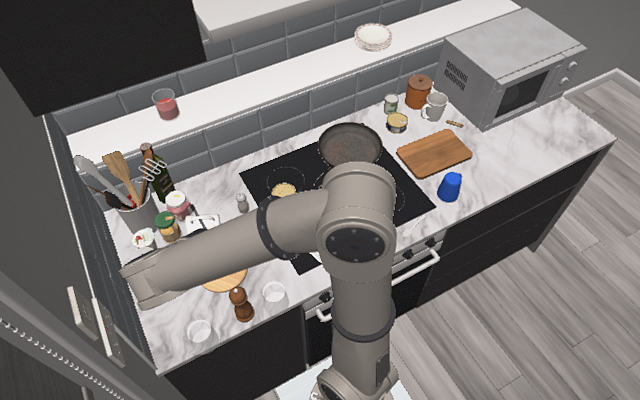

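Call:
{"op": "send_rows", "data": {
  "series": [
    [[-0.024, 0.005, 0.009], [0, 0, 0]],
    [[-0.024, 0.005, 0.009], [0, 0, 0]],
    [[-0.024, 0.005, 0.009], [0, 0, 0]],
    [[-0.024, 0.005, 0.009], [0, 0, 0]],
    [[-0.024, 0.005, 0.009], [0, 0, 0]],
    [[0, 0, 0], [0, 0, 0]],
    [[0, 0, 0], [0, 0, 0]],
    [[0, 0, 0], [0, 0, 0]],
    [[0, 0, 0], [0, 0, 0]],
    [[0, 0, 0], [0, 0, 0]],
    [[0, 0, 0], [0, 0, 0]]
  ]
}}

```text
clock: 33.35
tcp_pos: [0.4748, -0.0224, 0.3996]
orientation: [1.694, 1.405, 0.026]
contact_force: [-0.9, -0.5, 0.4]
grip_width: 0.0854
```

```bash
python3 snap.py side s26;python3 snap.py wrist w26;python3 snap.py top t26
python3 - <<'E'
from near import *
s=load("s26")["frame"];cv2.imwrite("pics/s26e.png",cv2.resize(s[130:290,250:410],None,fx=3.75,fy=3.75,interpolation=cv2.INTER_CUBIC)[:,:,::-1])
f=load("w26");cv2.imwrite("pics/w26e.png",f["frame"][::-1,::-1,::-1]);print(f["obs"]["contact_force"])
E
```

```text
s26 t 33.35 q [-0.123 -0.101 -0.531  2.181  0.98   1.204  0.278] tcp [ 0.4748 -0.0224  0.3996] [1.6942 1.4052 0.0262] w 0.0854
w26 t 33.4 q [-0.123 -0.101 -0.531  2.181  0.98   1.204  0.278] tcp [ 0.4748 -0.0224  0.3996] [1.6941 1.4052 0.0263] w 0.0853
t26 t 33.45 q [-0.123 -0.101 -0.531  2.181  0.98   1.204  0.278] tcp [ 0.4747 -0.0225  0.3997] [1.6942 1.4049 0.0263] w 0.0851
[-0.353  0.027  0.205]
```

View pics/s26e.png

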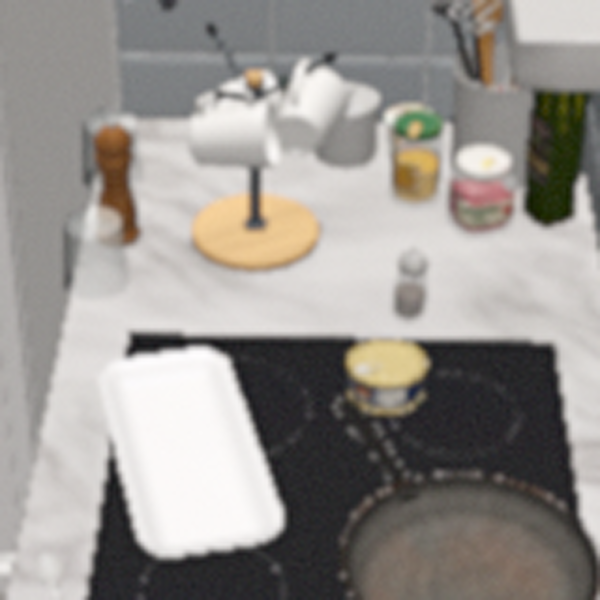

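View pics/t26.png

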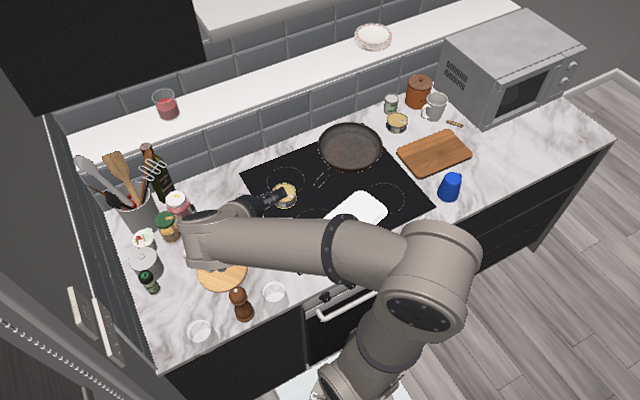

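View pics/w26e.png

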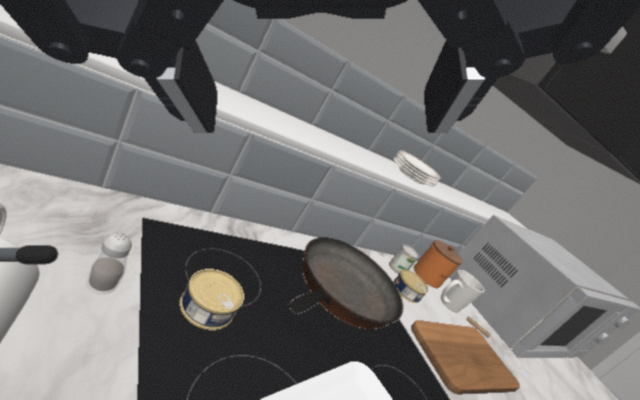

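Both mugs hang with their handles up. The tray is empty and looks to be where it started, and everything else is standing. The arm touches nothing, so I'm handing in.

```bash
python3 -c "
from bench import r
print(r.hand_in())"
```

```text
the job is handed in; nothing more can be done
None
```

Both washed mugs now hang by their handles on the two free arms of the mug tree, beside the third mug. I handed the job in at about 33.5 s of the 61 s allowed.

- **First mug:** I took the mug farther from the tree first and hung it on peg 2. By the measured tool pose, its handle pointed about 57° up when I let go.
- **Second mug:** I then took the mug nearer the tree and hung it on peg 1, its handle about 55° up at release.
- **Forces:** In both cases I lowered the mug until the wrist force showed the arm carrying its weight, then opened the gripper. The wrist force readings at the end of each move stayed under about 18 N.

**What the last checks showed:**
- The last side picture shows both mugs hanging with their handles up. A wrist picture about 1.5 s before hand-in also shows the second mug's arm through its handle, with the end cap beyond.
- The tray is empty and looks unmoved, though I judged that by eye and did not measure it. The mill, shaker, tumblers and tin are all standing.
- The contact force at the end was near zero, and the gripper was well clear of everything.

**What did not go exactly as planned:**
- After release, both mugs slid a little and turned sideways against the inner finger. The second turned more, by roughly 45° by eye, and eased back as I withdrew the gripper. They do not hang perfectly square on the arms.
- For the second mug, the wrist camera could not see the arm. I threaded it using the measured arm position and the coarse side view, which disagreed by about 5 mm. I corrected for part of that, and it went on without contact.

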